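# File a glaze test: hang the tile, rack its vial

### The arm

A 7-joint arm with a two-finger parallel gripper is mounted at the origin on the work surface. World frame = base frame: x ahead of the robot, y to its left, z up, the work surface at z = 0. Lengths are in m, angles in rad, forces in N, time in s.
With the tool pointing down it reaches from about 0.4 to 0.85 m from the base axis. Payload 10.4 kg.
Tool frame: the origin (TCP) lies midway between the tips of the shut fingers; the grasp point (between the pads) lies r.grip_point_offset behind it (r.grip_point_offset is the distance from the TCP to the grasp point, in m); z points along the fingers, y is the line along which they close (so a half turn about z gives the same grasp; the last joint's range is limited). The gripper opens to 87 mm and grips with 3 to 60 N. Pads are 19 mm wide; open, the fingers measure 117 mm over their backs; the gripper's body (75 mm by 190 mm) begins 51 mm behind the grasp point.
Start: joints at [-1.234, 0.332, -0.065, 1.46, 0.022, 1.35, -0.088], TCP at [0.22, 0.585, 0.223] pointing down, gripper open.
Joint ranges: [-2.6, 2.6], [-0.5, 2.12], [-1.47, 1.34], [0.16, 2.42], [-1.27, 4.41], [0.06, 2.06], [-2.6, 2.6]. Speed limits (rad/s): [2.22, 2.22, 2.79, 2.79, 3.14, 3.14, 3.14].

### API

Orientations are given as a unit quaternion [x, y, z, w].
In Python, from bench import r gives the robot as it stands.
- The arm moves only by the tool play_rows, never from a script. Its arguments are lists of equal length, an entry for each row: "claw": the closure, from 0 (fully open) to 1 (shut); "delta_pos": the shift along the tool's x, y, z scaled (see below), a list of three; "delta_rot": the turn, a rotation vector about the tool's x, y, z scaled (see below), a list of three. A call has 1 to 8 rows; each row shifts and turns the commanded pose from where the row before left it, along the tool's axes as they then stand; what a row does not reach is not made up. The controller multiplies each number of a shift by 200 mm and each number of a turn by pi rad. A row lasts 1/10 s, in which the tool goes at most 50 mm and 8.59 degrees, less where a joint would pass 70% of its speed; a pose out of reach is approached as far as the arm can. A call with a number of a shift or a turn outside -1 to 1 is refused whole. A call with a gripper value outside its range is refused whole. The fingers move at their own pace and stop on an object; "squeeze" is the grip in N (left out, the last holds). Time passes only in rows, so rows that do not move let the fingers close. It gives the time, the measured TCP pose, the force, the opening and the grip force at its end, in the units of the state.
- r.read_state(): the state, without advancing time (a new reading comes with each control period).
- r.camera(name): name is "side" or "top" or "wrist"; returns a dict with "pixels" (420x560x3 uint8, red, green, blue), "camera_matrix" (3x3 intrinsics, pixels), "cam_to_world" (4x4, takes a point from camera to world coordinates); the wrist camera has in their place "hand_eye" (4x4, takes a point from camera to tool coordinates, whose origin is the TCP and whose axes are the flange's). Camera axes: x right, y up, looking along -z (the intrinsics and any distortion apply to the point x, -y, -z); pixel columns grow to the right and rows downward; lengths in m; the calibration is good to about 2 mm. The wrist camera is an equidistant fisheye: a pixel r from the principal point sees the ray r / f radians off the axis. A picture is of the moment at which its call begins: read the wrist's pose just before it. There is no depth.
- r.close_job(): hands the job in; it is judged then, once.
The state is a dict: "time": time; "joint_positions": joint angles; "joint_vel": joint speeds; "joint_torque": joint torques, N m; "ee_pos": TCP position; "eef_rot": TCP orientation; "ft_force": force on the tool from outside, world axes, zero at the start; "torque": the same for the moment, N m; "width": finger opening in m; "grip_force": force on a finger pad.
Only numpy, scipy, OpenCV 4.12 (cv2) and the standard library are available. Lean on these libraries where they do the work, as an engineer would, in place of code of your own. Each camera call takes 0.05 s, during which the arm holds its last target. There are 200 camera calls.

### The job

File the new glaze test. Lift the tall tile with the hole out of the crate, stand it in the slot of the wooden block and let go, so that you can take it again by its side edges; then hang it by its hole on the one free peg of the wooden frame. Last, put the vial that stands alone on the table upright into the free hole of the vial rack, all the way down, and leave the other tiles, the racked vial and the pots where they are.

Things in the scene. Friction and masses are not known exactly. Their poses are not given: they have to be found in the camera images.
- tile: tile to file: fired clay plate 110 tall (z), 50 wide (y), 8 thick (x), about 95 g, lower part glazed, round 17 mm hole near its top. It stands upright in one of the crate's slots, the tallest there and the only one there with a hole. Origin: centre of its bottom edge; z points to the holed end, x is normal to its faces (both alike).
- tile_hole (a point): centre of that tile's hole, 92 above its bottom edge, 18 below its top edge, mid-width
- crate: plywood crate, fixed, 78 (x) by 136 (y). Floor 6 thick; three slots along x at y = -50, 0, 50, 12 wide, between blocks 46 high; end walls across x, 60 apart inside, 105 high, shield the tiles' side edges. The tall tile's top is at 116: pinch its faces from above (25 mm free beside each face) and lift straight up. Which tile is in which slot varies. Origin: centre of underside.
- block: wooden setting-down block, fixed, 80 (x) by 100 (y) by 45 high; one blind slot in its top, 12 (x) by 58 (y), 3 mm chamfer, 30 deep (slot floor 15 above the table). The tile stands in it on its bottom edge, faces along the block's x, either way round, its top then 125 above the table. Origin: centre of underside.
- peg: the free peg: steel rod 8 in diameter, 30 long, along this body's -x (towards the robot), rising 5 over its length. Origin: root of its axis on a small dark plate (44 wide), 165 above the table; the bar's face is 4 behind (+x). y runs along the bar. Either face of the tile may face out. Put the hole centre about 16 before the root: further in, fingers beside the tile meet the bar.
- peg_tip (a point): end of the free peg's axis: 30 in front of its root and 5 higher
- board: open wooden peg frame, fixed: two posts and a cross bar 300 long (y), 16 thick, from 140 to 185 above the table, a sill on the table below; feet behind. Three pegs 95 apart at y = -95, 0, 95, 165 above the table; two carry tiles, one is free (which varies). Origin: under the middle of the bar, on the table; its front looks along -x.
- vial: the vial to rack: closed cylinder 22 in diameter, 75 tall, white cap on the top 20, about 40 g, standing alone on the table. Origin: centre of its underside.
- rack: wooden vial rack, fixed, 60 (x) by 130 (y) by 45 high, two blind holes 25 in diameter, 35 deep (hole floor 10 above the table), at y = +32 (free) and y = -32 (taken). Origin: centre of its underside.
- rack_hole0 (a point): centre of the mouth of the rack's free hole, 45 above the table; a seated vial's underside is 35 below it, its cap 40 above it
- stub_a: bystander: shorter tile without a hole, 85 by 50 by 8, in the crate (origin bottom edge)
- stub_b: bystander: second tile like it in the crate
- hung_a: bystander: tile like the one to file, hanging on a taken peg (origin bottom edge)
- hung_b: bystander: another hanging tile
- vial_b: bystander: vial like the other one, already in the rack
- vase: bystander: celadon vase 125 tall, 68 across (origin underside)
- bowl: bystander: dark bowl 50 tall, 90 across (origin underside)
- egg: bystander: teal egg-shaped pot 60 tall, 52 across (origin underside)
There are look-alikes about, which are no part of the job. Leave any green or turquoise look-alike of the tile alone. What is shaped like the block but red is not meant.

How it is judged:
By the outcome, as a careful person would: the job done as asked, in the order asked, and still so for the second after the job is handed in, with the robot touching nothing.
It also fails if it takes over 69 s, if anything falls off the work surface, if the arm or the gripper's body presses on something with over 40 N, if the wrist force passes 120 N, or if a joint passes its speed limit or range.

## Working session

There is one attempt and no reset: what is moved stays moved. The work goes in short steps, Python scripts to look and compute and a tool call to move; the robot and the scene stay as the last step left them, time stands still between calls to the robot, and variables do not carry over. Pictures are saved under pics/ and viewed, at most 10 in all, crops included, and the job is handed in when it is done.

Besides the shell and the picture viewer there is one more tool, called after ">>>" as name(argument=value, ...), one argument or row to a line, values as JSON. play_rows: Moves the arm, as the interface text tells. Shifts and turns lie within -1 to 1; 1 stands for 200 mm of shift or pi rad of turn. Its arguments: {"type":"object","properties":{"claw":{"type":"array"},"delta_pos":{"type":"array"},"delta_rot":{"type":"array"},"squeeze":{"type":"number"}},"required":["claw","delta_pos","delta_rot"]}

```bash
ls; mkdir -p pics; python3 - <<'E'
from bench import r
import cv2,numpy as np,pickle
print(r.grip_point_offset); s=r.read_state(); print(s)
d={}
for n in("top","side","wrist"):
    c=r.camera(n); d[n]=c; cv2.imwrite(f"pics/{n}0.png",c["pixels"][:,:,::-1]); print(n,{k:np.round(v,4).tolist() for k,v in c.items() if k!="pixels"})
pickle.dump((s,d),open("shot0.pkl","wb"))
E
```

```text
pics
0.0187
{'time': 0.0, 'joint_positions': array([-1.23363015,  0.33288644, -0.06469924,  1.46091997,  0.02156979,
        1.34986405, -0.08851336]), 'joint_vel': array([-0.00018982, -0.00138041, -0.00183374, -0.0004225 ,  0.00121975,
       -0.00306921,  0.00117311]), 'joint_torque': array([-7.39267543e-04, -6.23247027e+01,  2.45033449e-02, -3.89901423e+01,
       -6.12769020e-02,  3.96977237e-02,  1.18415255e-04]), 'ee_pos': array([0.21990008, 0.58464496, 0.22175501]), 'eef_rot': array([ 1.78914595e-01,  9.83864365e-01, -6.83533284e-04, -1.07751047e-04]), 'ft_force': array([-0.72984803,  0.19173187,  0.01327067]), 'torque': array([-0.04383236,  0.00238996, -0.00687958]), 'grip_force': 0.0, 'width': 0.08690524034898123}
top {'camera_matrix': [[379.9448, 0.0, 283.1943], [0.0, 379.9448, 219.0532], [0.0, 0.0, 1.0]], 'cam_to_world': [[0.0147, 0.9968, -0.078, 0.4256], [-0.9998, 0.0138, -0.0118, 0.0092], [-0.0107, 0.0782, 0.9969, 1.0941], [0.0, 0.0, 0.0, 1.0]]}
side {'camera_matrix': [[535.3923, 0.0, 276.5105], [0.0, 535.3923, 201.187], [0.0, 0.0, 1.0]], 'cam_to_world': [[0.8679, 0.3342, -0.3674, 0.0617], [-0.4966, 0.5741, -0.651, -0.7846], [-0.0067, 0.7475, 0.6643, 0.9206], [0.0, 0.0, 0.0, 1.0]]}
wrist {'camera_matrix': [[325.1923, 0.0, 282.4616], [0.0, 325.1923, 209.9529], [0.0, 0.0, 1.0]], 'hand_eye': [[-0.0014, 0.9706, 0.2405, 0.0657], [1.0, 0.0013, 0.0006, 0.0007], [0.0002, 0.2405, -0.9706, -0.1618], [0.0, 0.0, 0.0, 1.0]]}
```

View pics/top0.png

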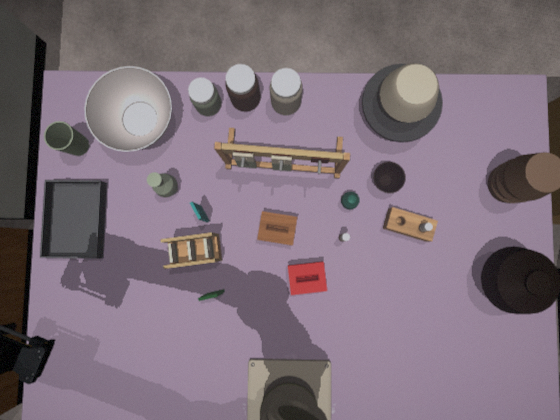

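View pics/side0.png

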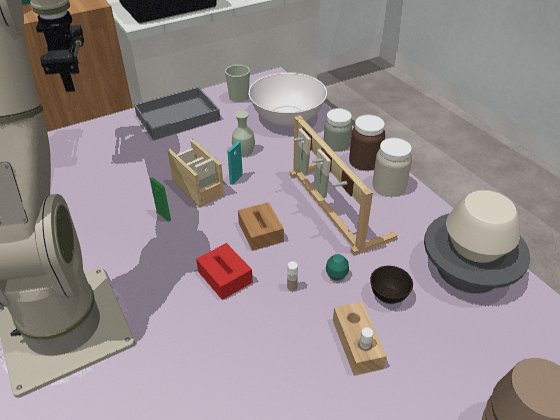

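Top view: crate about (191,251), wooden block (277,228), red look-alike (307,278), green and turquoise look-alike tiles (210,295) and (199,212). The frame is at (283,158), with the right-hand peg near (320,167) apparently free. The lone vial is at (346,237) and the rack at (411,224), with its free hole near (402,221). I'll enlarge the crate and frame to confirm.

```bash
python3 - <<'E'
import cv2,numpy as np
t=cv2.imread("pics/top0.png");s=cv2.imread("pics/side0.png")
def c(im,x,y,w,h,k): return cv2.resize(im[y:y+h,x:x+w],(w*k,h*k) if 0 else (400,300),interpolation=cv2.INTER_CUBIC)
a=np.vstack([np.hstack([c(t,152,222,80,60,5),c(s,155,135,80,60,5)]),np.hstack([c(t,208,110,160,120,0),c(s,280,110,140,105,0)])])
cv2.imwrite("pics/comp0.png",a)
E
```

```text
(no output)
```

View pics/comp0.png

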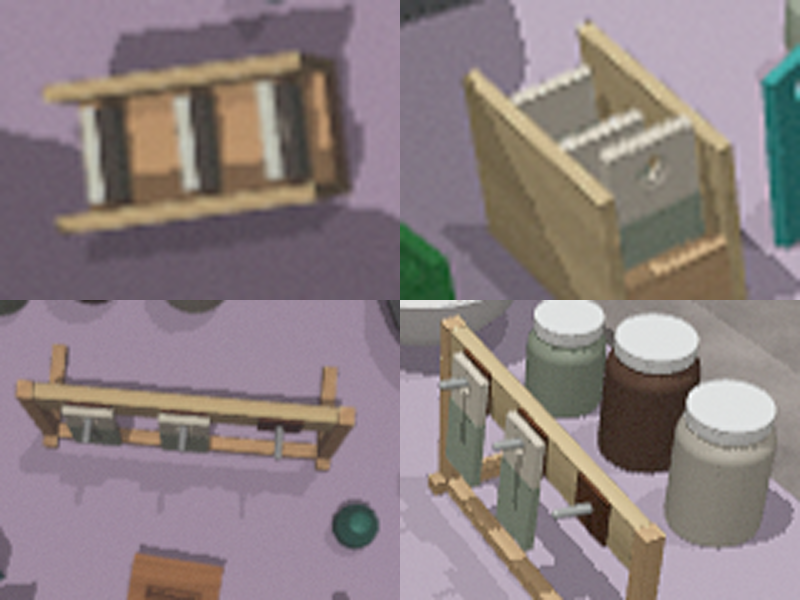

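The crop shows three tiles in the crate. Only the right-most (top view about (206,248), side view about (200,165)) is tallest and has a hole, so that is the one. The green (210,295) and turquoise (199,212) plates are look-alikes, and so is the red block (307,278). The free peg is the right-hand one (top about (320,167)), where there is only a dark plate and a bare rod. I'll hover over the crate first.

>>> play_rows(
  claw=[0.3,0.6,0.7,0.7,0.7,0.7,0.7,0.7],
  delta_pos=[
    [-0.18,-0.15,-0.055],
    [-0.18,-0.15,-0.055],
    [-0.18,-0.15,-0.055],
    [-0.18,-0.15,-0.055],
    [-0.18,-0.15,-0.055],
    [-0.18,-0.15,-0.055],
    [-0.18,-0.15,-0.055],
    [-0.18,-0.15,-0.055],
  ],
  delta_rot=[
    [0,0,0],
    [0,0,0],
    [0,0,0],
    [0,0,0],
    [0,0,0],
    [0,0,0],
    [0,0,0],
    [0,0,0],
  ],
)

```text
time: 0.95
ee_pos: [0.4056, 0.257, 0.311]
eef_rot: [0.179, 0.984, 0.0, -0.0]
ft_force: [1.5, 0.5, -0.7]
width: 0.0314
grip_force: 0.0
```

>>> play_rows(
  claw=[0.7,0.7,0.7,0.7,0.7,0.7],
  delta_pos=[
    [-0.165,-0.155,-0.06],
    [0,0,0],
    [0,0,0],
    [0,0,0],
    [0,0,0],
    [0,0,0],
  ],
  delta_rot=[
    [0,0,0],
    [0,0,-0.0395],
    [0,0,-0.0395],
    [0,0,-0.0395],
    [0,0,-0.0395],
    [0,0,0],
  ],
)

```text
time: 1.55
ee_pos: [0.425, 0.2182, 0.3224]
eef_rot: [-0.069, 0.998, -0.0, -0.0]
ft_force: [0.5, 0.1, 0.0]
width: 0.0261
grip_force: 0.0
```

```bash
cat > h.py <<'E'
from bench import r
import numpy as np, cv2, pickle
from scipy.spatial.transform import Rotation as R
def shot(n,tag=None):
    s=r.read_state(); c=r.camera(n); c["s"]=s; c["name"]=n
    if n=="wrist":
        T=np.eye(4); T[:3,:3]=R.from_quat(s["eef_rot"]).as_matrix(); T[:3,3]=s["ee_pos"]; c["T"]=T@c["hand_eye"]
    else: c["T"]=c["cam_to_world"]
    if tag: cv2.imwrite(f"pics/{tag}.png",c["pixels"][:,:,::-1])
    return c
def ray(c,uv):
    K=c["camera_matrix"]; d=(np.atleast_2d(uv)-K[:2,2])/K[0,0]
    if c["name"]=="wrist":
        t=np.linalg.norm(d,axis=1,keepdims=True)+1e-12
        v=np.c_[d/t*np.sin(t),np.cos(t)]
    else: v=np.c_[d,np.ones(len(d))]
    v=v*[1,-1,-1]
    return c["T"][:3,3], v@c["T"][:3,:3].T
def plane(c,uv,z):
    o,d=ray(c,uv); return o+d*((z-o[2])/d[:,2])[:,None]
def project(c,P):
    v=(np.atleast_2d(P)-c["T"][:3,3])@c["T"][:3,:3]*[1,-1,-1]; K=c["camera_matrix"]
    if c["name"]=="wrist":
        q=np.linalg.norm(v[:,:2],axis=1,keepdims=True)+1e-12; p=v[:,:2]/q*np.arctan2(q,v[:,2:])
    else: p=v[:,:2]/v[:,2:]
    return p*K[0,0]+K[:2,2]
def rectify(c,x0,x1,y0,y1,z,px=0.0005):
    "orthographic picture of plane z: up=+x, right=-y"
    X,Y=np.meshgrid(np.arange(x1,x0,-px),np.arange(y1,y0,-px),indexing="ij")
    uv=project(c,np.c_[X.ravel(),Y.ravel(),np.full(X.size,z)]).astype(np.float32)
    return cv2.remap(c["pixels"][:,:,::-1].copy(),uv[:,0].reshape(X.shape),uv[:,1].reshape(X.shape),cv2.INTER_LINEAR)
def go(p,yaw,s=None):
    "delta to TCP p with tool down, tool y at azimuth yaw (deg, mod 180), in tool units"
    s=s or r.read_state(); M=R.from_quat(s["eef_rot"]); p=np.array(p)
    a=np.radians(yaw); best=None
    for k in (0,np.pi):
        y=np.array([np.cos(a+k),np.sin(a+k),0]); z=np.array([0,0,-1.]); G=R.from_matrix(np.c_[np.cross(y,z),y,z])
        v=(M.inv()*G).as_rotvec()
        if best is None or np.linalg.norm(v)<np.linalg.norm(best): best=v
    print("t %.2f tcp"%s["time"],np.round(s["ee_pos"],4),"q7 %.2f"%s["joint_positions"][6],"w %.4f"%s["width"],"F",np.round(s["ft_force"],1))
    print(" dpos(tool,now)",np.round(M.inv().apply(p-s["ee_pos"])/0.2,4),"dpos(after turn)",np.round((M*R.from_rotvec(best)).inv().apply(p-s["ee_pos"])/0.2,4),"rot",np.round(best/np.pi,4))
E
python3 - <<'E'
from h import *
c=shot("wrist","w1"); pickle.dump(c,open("w1.pkl","wb"))
print(c["s"]["ee_pos"],c["s"]["eef_rot"],c["s"]["width"],c["s"]["joint_positions"])
cv2.imwrite("pics/w1r.png",rectify(c,0.33,0.50,0.12,0.37,0.116,0.0004))
E
```

```text
[0.42496627 0.2182452  0.32237912] [-6.92170627e-02  9.97601611e-01 -2.30657311e-05 -1.51459457e-04] 0.0261310732894205 [-0.82323855 -0.043679    0.24548671  1.67823998  0.0105269   1.50601436
  1.13068   ]
```

View pics/w1r.png

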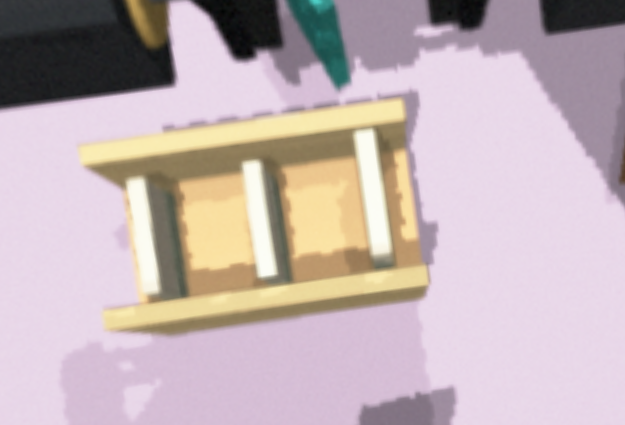

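The rectified wrist view shows the crate with three white top edges. The target's top strip runs from (366,130) to (383,264). I'll fit it with a mask.

```bash
python3 - <<'E'
from h import *
c=pickle.load(open("w1.pkl","rb")); im=rectify(c,0.33,0.50,0.12,0.37,0.116,0.0004)
h=cv2.cvtColor(im,cv2.COLOR_BGR2HSV); m=((h[:,:,1]<28)&(h[:,:,2]>215)).astype(np.uint8); m[:, :345]=0; m[:,395:]=0; m[:115]=0;m[275:]=0
n,l,st,ce=cv2.connectedComponentsWithStats(m); k=1+np.argmax(st[1:,4]); print(st[k])
pts=np.argwhere(l==k)[:,::-1].astype(np.float32); rc=cv2.minAreaRect(pts); print(rc)
ctr=np.array(rc[0]); x=.5-ctr[1]*.0004; y=.37-ctr[0]*.0004; print(x,y)
d=cv2.fitLine(pts,cv2.DIST_L2,0,.01,.01).ravel(); yaw=np.degrees(np.arctan2(-d[0],-d[1])); print("width azimuth",yaw)
go([x,y,.082],yaw+90)
# side cross-check of position
c=pickle.load(open("shot0.pkl","rb"))
E
```

```text
[ 357  131   32  122 2066]
((372.60107421875, 191.7674560546875), (121.9094467163086, 17.321990966796875), 81.98290252685547)
0.423293017578125 0.2209595703125
width azimuth -171.94464
t 1.60 tcp [0.425  0.2183 0.3224] q7 1.13 w 0.0260 F [-0.5 -0.  -0.6]
 dpos(tool,now) [0.0064 0.0144 1.2021] dpos(after turn) [0.0065 0.0145 1.2021] rot [-0.     -0.0001 -0.0021]
```

>>> play_rows(
  claw=[0.7,0.7,0.7,0.7,0.7,0.7,0.7],
  delta_pos=[
    [0.006,0.0145,0.2],
    [0,0,0.24],
    [0,0,0.24],
    [0,0,0.2],
    [0,0,0.17],
    [0,0,0.1],
    [0,0,0.05],
  ],
  delta_rot=[
    [0,0,-0.002],
    [0,0,0],
    [0,0,0],
    [0,0,0],
    [0,0,0],
    [0,0,0],
    [0,0,0],
  ],
  squeeze=20,
)

```text
time: 2.3
ee_pos: [0.4225, 0.2204, 0.0806]
eef_rot: [-0.07, 0.998, -0.001, -0.001]
ft_force: [-0.4, 1.2, -0.3]
width: 0.0263
grip_force: 0.0
```

>>> play_rows(
  claw=[1,1,1,1,1],
  delta_pos=[
    [0,0,0],
    [0,0,0],
    [0,0,0],
    [0,0,0],
    [0,0,0],
  ],
  delta_rot=[
    [0,0,0],
    [0,0,0],
    [0,0,0],
    [0,0,0],
    [0,0,0],
  ],
)

```text
time: 2.8
ee_pos: [0.4243, 0.2216, 0.0838]
eef_rot: [-0.071, 0.997, 0.001, 0.001]
ft_force: [0.4, -0.9, 6.7]
width: 0.0078
grip_force: 20.0
```

>>> play_rows(
  claw=[1,1,1,1,1,1],
  delta_pos=[
    [0,0,-0.08],
    [0,0,-0.2],
    [0,0,-0.2],
    [0,0,-0.2],
    [0,0,-0.2],
    [0,0,-0.2],
  ],
  delta_rot=[
    [0,0,0],
    [0,0,0],
    [0,0,0],
    [0,0,0],
    [0,0,0],
    [0,0,0],
  ],
)

```text
time: 3.4
ee_pos: [0.4232, 0.2208, 0.3006]
eef_rot: [-0.071, 0.997, 0.0, 0.0]
ft_force: [0.6, 0.5, -1.1]
width: 0.008
grip_force: 20.0
```

>>> play_rows(
  claw=[1,1,1,1,1],
  delta_pos=[
    [-0.07,-0.2,0],
    [-0.07,-0.2,0],
    [-0.07,-0.2,0],
    [0,0,0],
    [0,0,0],
  ],
  delta_rot=[
    [0,0,0],
    [0,0,0],
    [0,0,0],
    [0,0,0],
    [0,0,0],
  ],
)

```text
time: 3.9
ee_pos: [0.4823, 0.1075, 0.2987]
eef_rot: [-0.07, 0.998, 0.0, 0.0]
ft_force: [-0.9, 0.1, -0.7]
width: 0.0079
grip_force: 20.0
```

```bash
python3 - <<'E'
from h import *
c=shot("wrist"); pickle.dump(c,open("w2.pkl","wb")); print(c["s"]["ee_pos"],c["s"]["width"])
s=shot("side"); pickle.dump(s,open("s2.pkl","wb"))
a=rectify(c,0.41,0.56,-0.06,0.13,0.045,0.0005); b=cv2.resize(c["pixels"][:,:,::-1],(400,300)); f=rectify(c,0.45,0.65,-0.15,0.15,0.165,0.0005)
o=np.zeros((700,780,3),np.uint8); o[:300,:380]=a; o[:300,380:]=b; o[300:700,:600]=f
cv2.imwrite("pics/w2.png",o[:700]); cv2.imwrite("pics/w2.png",np.vstack([o[:300],cv2.resize(o[300:700],(585,300))[:, :].copy() if 0 else np.hstack([cv2.resize(o[300:700,:600],(450,300)),cv2.resize(s["pixels"][130:250,150:282,::-1],(330,300))])]))
E
```

```text
[0.48227157 0.10746874 0.29868145] 0.007873338767432164Traceback (most recent call last):
  File "<stdin>", line 5, in <module>
ValueError: could not broadcast input array from shape (301,380,3) into shape (300,380,3)
```

```bash
python3 - <<'E'
from h import *
c=pickle.load(open("w2.pkl","rb")); s=pickle.load(open("s2.pkl","rb"))
Z=lambda i,w,h: cv2.resize(i,(w,h))
a=Z(rectify(c,0.41,0.56,-0.06,0.14,0.045,0.0005),400,300); b=Z(c["pixels"][:,:,::-1],400,300); f=Z(rectify(c,0.45,0.65,-0.15,0.15,0.165,0.0005),450,300)
cv2.imwrite("pics/w2.png",np.vstack([np.hstack([a,b]),np.hstack([f,Z(s["pixels"][100:240,150:314,::-1],350,300)])]))
E
```

```text
(no output)
```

View pics/w2.png

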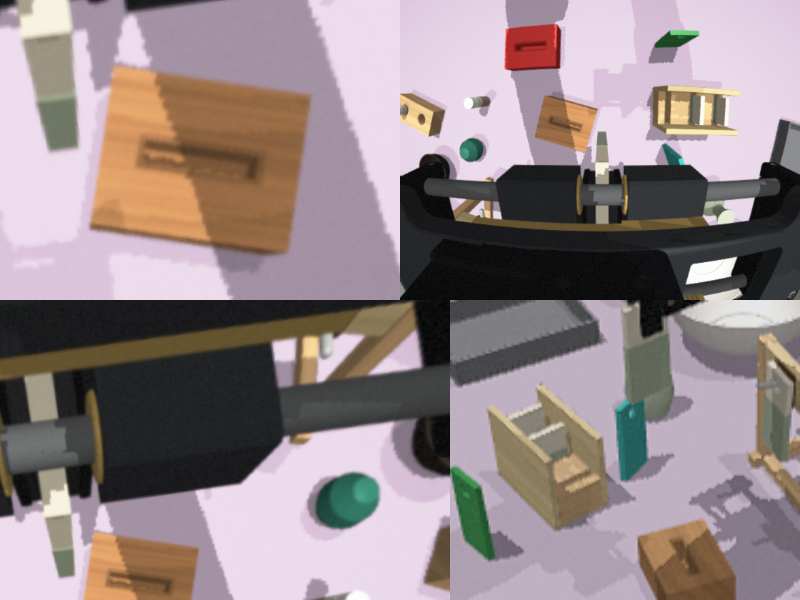

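The tile is in the hand, with its glazed end down. The block's top corners in the rectified view (top left panel) are about (114,66), (311,95), (287,254) and (91,228). I'll fit those with a mask, and check them and the peg against the fixed cameras.

```bash
python3 - <<'E'
from h import *
c=pickle.load(open("w2.pkl","rb")); s0,d=pickle.load(open("shot0.pkl","rb"))
t=d["top"]; t["name"]="top"; t["T"]=t["cam_to_world"]
def block(c):
    im=rectify(c,0.41,0.56,-0.06,0.12,0.045,0.0005); h=cv2.cvtColor(im,cv2.COLOR_BGR2HSV)
    m=((h[:,:,0]>3)&(h[:,:,0]<20)&(h[:,:,1]>90)).astype(np.uint8); m=cv2.morphologyEx(m,cv2.MORPH_OPEN,np.ones((5,5)))
    cs,_=cv2.findContours(m,cv2.RETR_EXTERNAL,cv2.CHAIN_APPROX_NONE); k=max(cs,key=cv2.contourArea); rc=cv2.minAreaRect(k)
    b=cv2.boxPoints(rc); e=max([b[1]-b[0],b[2]-b[1]],key=np.linalg.norm)
    print(c["name"],"ctr",.56-rc[0][1]*.0005,.12-rc[0][0]*.0005,"size mm",np.array(rc[1])/2,"y-axis az",np.degrees(np.arctan2(-e[0],-e[1]))%180)
block(c);block(t)
go([.4796,.0396,.30],-8.4)
# rect views of top cam for frame at bar top, pegs
np.set_printoptions(suppress=True)
im=np.vstack([cv2.resize(rectify(t,.47,.70,-.2,.2,.185,.0005),(690,397))]); cv2.imwrite("pics/frame.png",im)
E
```

```text
wrist ctr 0.47919422912597665 0.04003671264648437 size mm [99.42095184 81.84644318] y-axis az 81.41638
top ctr 0.48341120910644536 0.038875808715820304 size mm [98.20653534 78.90937042] y-axis az 81.587654
t 4.00 tcp [0.4817 0.1093 0.2985] q7 1.40 w 0.0080 F [-0.   0.7 -1.8]
 dpos(tool,now) [ 0.0605 -0.3432 -0.0075] dpos(after turn) [ 0.3461 -0.0404 -0.0074] rot [ 2.000e-04  0.000e+00 -4.074e-01]
```

View pics/frame.png

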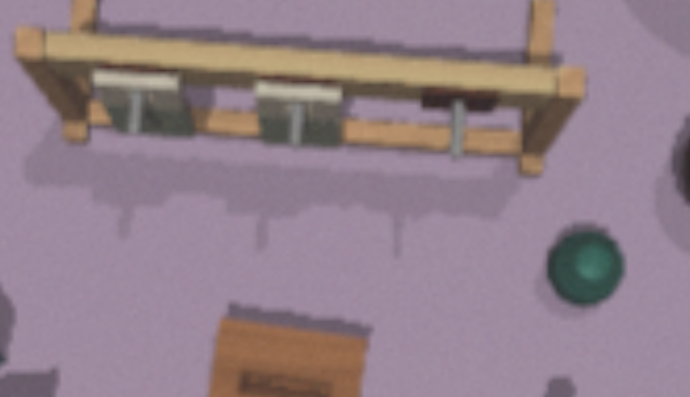

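The top view agrees that the right-hand peg is free: its root is near (458,100) and its tip near (458,157). Next I carry the tile over the block, turn it and come low.

>>> play_rows(
  claw=[1,1,1,1,1,1,1,1],
  delta_pos=[
    [0.025,-0.17,0],
    [0.025,-0.17,0],
    [0,0,0.06],
    [0,0,0.06],
    [0,0,0.06],
    [0,0,0.06],
    [0,0,0.06],
    [0,0,0.06],
  ],
  delta_rot=[
    [0,0,0],
    [0,0,0],
    [0,0,0.0456],
    [0,0,0.0456],
    [0,0,0.0456],
    [0,0,0.0456],
    [0,0,0.0456],
    [0,0,0.0456],
  ],
)

```text
time: 4.8
ee_pos: [0.4816, 0.041, 0.2261]
eef_rot: [0.352, 0.936, 0.0, -0.0]
ft_force: [-0.0, 0.8, -0.9]
width: 0.0079
grip_force: 20.0
```

>>> play_rows(
  claw=[1,1,1,1,1,1,1,1],
  delta_pos=[
    [0,0,0.06],
    [0,0,0.06],
    [0,0,0.06],
    [0,0,0.06],
    [0,0,0.06],
    [0,0,0.06],
    [0,0,0.04],
    [0,0,0],
  ],
  delta_rot=[
    [0,0,0.0456],
    [0,0,0.0456],
    [0,0,0.0456],
    [0,0,0.0456],
    [0,0,0.0456],
    [0,0,0.0456],
    [0,0,0.0456],
    [0,0,0],
  ],
)

```text
time: 5.6
ee_pos: [0.481, 0.0407, 0.1456]
eef_rot: [0.758, 0.653, -0.001, -0.001]
ft_force: [-1.1, 0.3, -1.0]
width: 0.0081
grip_force: 20.0
```

```bash
python3 - <<'E'
from h import *
P=[r.read_state()["ee_pos"]]
c=shot("wrist"); s=shot("side"); t=shot("top"); pickle.dump((c,s,t),open("w3.pkl","wb"))
go([.4815,.0395,.143],-8.5)
Z=lambda i,w,h: cv2.resize(i,(w,h),interpolation=cv2.INTER_CUBIC)
a=Z(rectify(c,0.41,0.56,-0.06,0.14,0.045,0.0005),400,300); uv=project(s,[.48,.04,.06])[0].astype(int); ut=project(t,[.48,.04,.06])[0].astype(int)
cr=lambda c,u,w,h: c["pixels"][u[1]-h:u[1]+h,u[0]-w:u[0]+w,::-1]
cv2.imwrite("pics/w3.png",np.vstack([np.hstack([a,Z(c["pixels"][:,:,::-1],400,300)]),np.hstack([Z(cr(s,uv,60,45),400,300),Z(cr(t,ut,40,30),400,300)])]))
print(uv,ut)
E
```

```text
t 5.75 tcp [0.4821 0.0403 0.147 ] q7 -0.28 w 0.0077 F [-0.6  0.3 -1.3]
 dpos(tool,now) [-0.0042 -0.0024  0.0201] dpos(after turn) [-0.0042 -0.0023  0.0201] rot [ 0.0002 -0.0001  0.0016]
[259 213] [276 228]
```

View pics/w3.png

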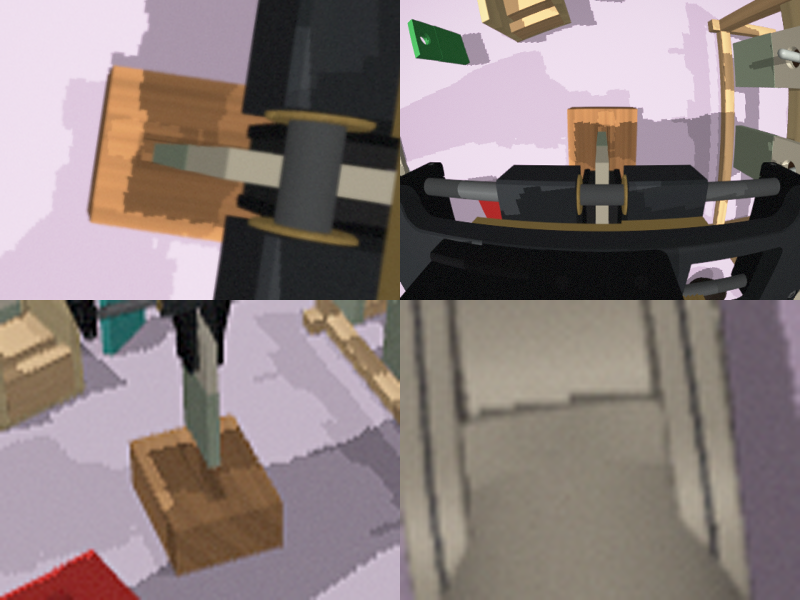

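The wrist view agrees with the block centre (.481, .040), and the side crop shows the tile above the slot. I'll lower it now.

>>> play_rows(
  claw=[1,1,1,1,1,1,1],
  delta_pos=[
    [-0.002,-0.003,0.06],
    [0,0,0.06],
    [0,0,0.05],
    [0,0,0.04],
    [0,0,0.03],
    [0,0,0.015],
    [0,0,0],
  ],
  delta_rot=[
    [0,0,0.0016],
    [0,0,0],
    [0,0,0],
    [0,0,0],
    [0,0,0],
    [0,0,0],
    [0,0,0],
  ],
)

```text
time: 6.45
ee_pos: [0.4812, 0.0392, 0.0952]
eef_rot: [0.759, 0.651, -0.0, -0.0]
ft_force: [0.8, 0.3, -1.4]
width: 0.0078
grip_force: 20.0
```

>>> play_rows(
  claw=[1,1,1],
  delta_pos=[
    [0,0,0.008],
    [0,0,0.007],
    [0,0,0],
  ],
  delta_rot=[
    [0,0,0],
    [0,0,0],
    [0,0,0],
  ],
)

```text
time: 6.75
ee_pos: [0.4816, 0.0393, 0.0928]
eef_rot: [0.759, 0.651, 0.0, 0.0]
ft_force: [0.4, -0.4, 1.6]
width: 0.0079
grip_force: 20.0
```

>>> play_rows(
  claw=[1,0.85,0.75,0.65,0.65],
  delta_pos=[
    [0,0,0.004],
    [0,0,0],
    [0,0,0],
    [0,0,0],
    [0,0,0],
  ],
  delta_rot=[
    [0,0,0],
    [0,0,0],
    [0,0,0],
    [0,0,0],
    [0,0,0],
  ],
)

```text
time: 7.25
ee_pos: [0.4812, 0.0392, 0.0916]
eef_rot: [0.759, 0.651, -0.0, -0.0]
ft_force: [-0.1, -0.3, 0.5]
width: 0.0272
grip_force: 0.0
```

```bash
python3 - <<'E'
from h import *
print(r.read_state()["width"],r.read_state()["ee_pos"],r.read_state()["ft_force"])
E
```

```text
0.027222872105704458 [0.48117909 0.03921912 0.09163521] [-0.12255089 -0.26715821  0.46254284]
```

>>> play_rows(
  claw=[0.65,0.65,0.65,0.65,0.4,0.1,0.1,0.1],
  delta_pos=[
    [0,0,-0.05],
    [0,0,-0.2],
    [0,0,-0.2],
    [0,0,-0.24],
    [0,0,0],
    [0,0,0],
    [0,0,0],
    [0,0,0],
  ],
  delta_rot=[
    [0,0,0],
    [0,0,0],
    [0,0,0],
    [0,0,0],
    [0,0,-0.0455],
    [0,0,-0.0455],
    [0,0,-0.0455],
    [0,0,-0.0455],
  ],
)

```text
time: 8.05
ee_pos: [0.4813, 0.0391, 0.2306]
eef_rot: [0.543, 0.84, 0.0, 0.0]
ft_force: [-0.3, -0.8, -0.4]
width: 0.0549
grip_force: 0.0
```

>>> play_rows(
  claw=[0.1,0.1,0.1,0.1,0.1,0.1,0.1,0.1],
  delta_pos=[
    [0,0,0],
    [0,0,0],
    [0,0,0],
    [0,0,0],
    [0,0,0],
    [0,0,0],
    [0,0,0],
    [0,0,0],
  ],
  delta_rot=[
    [0,0,-0.0455],
    [0,0,-0.0455],
    [0,0,-0.0455],
    [0,0,-0.0455],
    [0,0,-0.0455],
    [0,0,-0.0455],
    [0,0,-0.0455],
    [0,0,0],
  ],
)

```text
time: 8.85
ee_pos: [0.4813, 0.0391, 0.2304]
eef_rot: [0.075, 0.997, 0.0, 0.0]
ft_force: [-0.7, -0.2, -0.8]
width: 0.0785
grip_force: 0.0
```

```bash
python3 - <<'E'
from h import *
c=shot("wrist"); s=shot("side"); pickle.dump((c,s),open("w4.pkl","wb"))
go([.4812,.0392,.085],81.5)
Z=lambda i,w,h: cv2.resize(i,(w,h),interpolation=cv2.INTER_CUBIC)
a=Z(rectify(c,0.41,0.56,-0.06,0.14,0.125,0.0005),400,300); uv=project(s,[.48,.04,.08])[0].astype(int)
cr=lambda c,u,w,h: c["pixels"][u[1]-h:u[1]+h,u[0]-w:u[0]+w,::-1]
pu=project(s,[.57,-.08,.165])[0].astype(int)
cv2.imwrite("pics/w4.png",np.vstack([np.hstack([a,Z(c["pixels"][:,:,::-1],400,300)]),np.hstack([Z(cr(s,uv,60,45),400,300),Z(cr(s,pu,60,45),400,300)])])); print(uv,pu)
E
```

```text
t 8.95 tcp [0.4813 0.0392 0.2302] q7 1.24 w 0.0782 F [0.6 0.4 0.1]
 dpos(tool,now) [ 9.000e-04 -1.000e-04  7.259e-01] dpos(after turn) [6.000e-04 1.000e-04 7.259e-01] rot [ 0.0001  0.0001 -0.0026]
[258 207] [321 196]
```

View pics/w4.png

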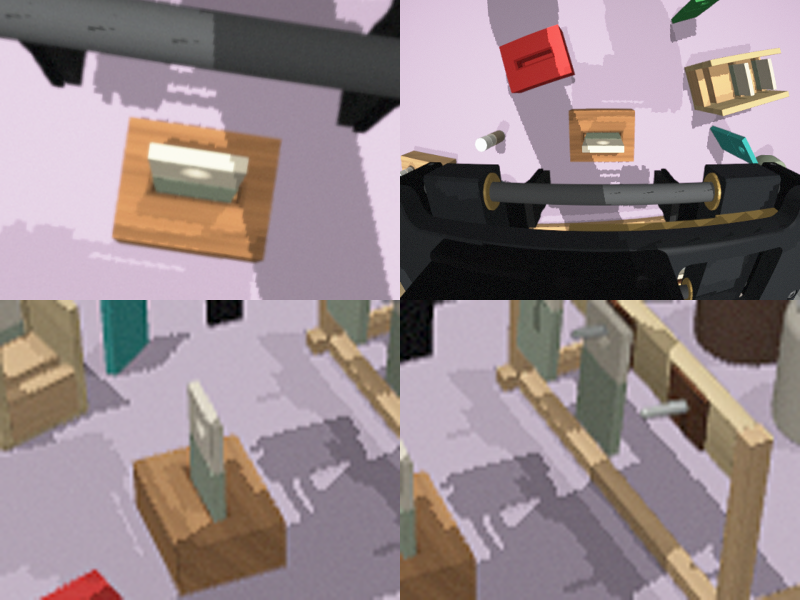

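The tile stands upright in the slot, with its top strip centred at about (198,158) in the rectified view, i.e. (.481, .041), y-axis azimuth about 82°. The peg shows in the side crop with its tip about (641,413) and its root about (686,405). Before regrasping I'll hover the wrist camera above the peg to measure it closely.

>>> play_rows(
  claw=[0.1,0.1,0.1,0.1,0.1,0.1,0.1],
  delta_pos=[
    [-0.1,-0.035,-0.2],
    [-0.2,-0.07,-0.1],
    [-0.2,-0.07,-0.05],
    [-0.2,-0.07,-0.05],
    [-0.2,-0.07,-0.05],
    [-0.11,-0.035,0],
    [0,0,0],
  ],
  delta_rot=[
    [0,0,0],
    [0,0,0],
    [0,0,0],
    [0,0,0],
    [0,0,0],
    [0,0,0],
    [0,0,0],
  ],
)

```text
time: 9.65
ee_pos: [0.6718, -0.0626, 0.3182]
eef_rot: [0.079, 0.997, -0.001, -0.001]
ft_force: [0.2, -0.3, -0.0]
width: 0.0785
grip_force: 0.0
```

```bash
python3 - <<'E'
from h import *
c=shot("wrist"); c2=shot("wrist"); t=shot("top"); s=shot("side"); pickle.dump((c,s,t),open("w5.pkl","wb"))
print(c["s"]["ee_pos"],c2["s"]["ee_pos"],c["s"]["joint_positions"])
Z=lambda i,w,h: cv2.resize(i,(w,h),interpolation=cv2.INTER_CUBIC)
# 0.3 x 0.2 at bar-top height and 0.15 x 0.2 at peg height
cv2.imwrite("pics/w5.png",np.vstack([np.hstack([Z(rectify(c,.55,.70,-.17,.03,.170,.0005),400,300),Z(c["pixels"][:,:,::-1],400,300)]),Z(rectify(c,.58,.68,-.17,.0967,.185,.0005),800,300)]))
E
```

```text
[ 0.67175004 -0.06257799  0.31822543] [ 0.67076928 -0.06163041  0.31866701] [-0.36591024  0.46368613  0.60545532  1.17081415 -0.25492511  1.58169704
  1.59850269]
```

View pics/w5.png

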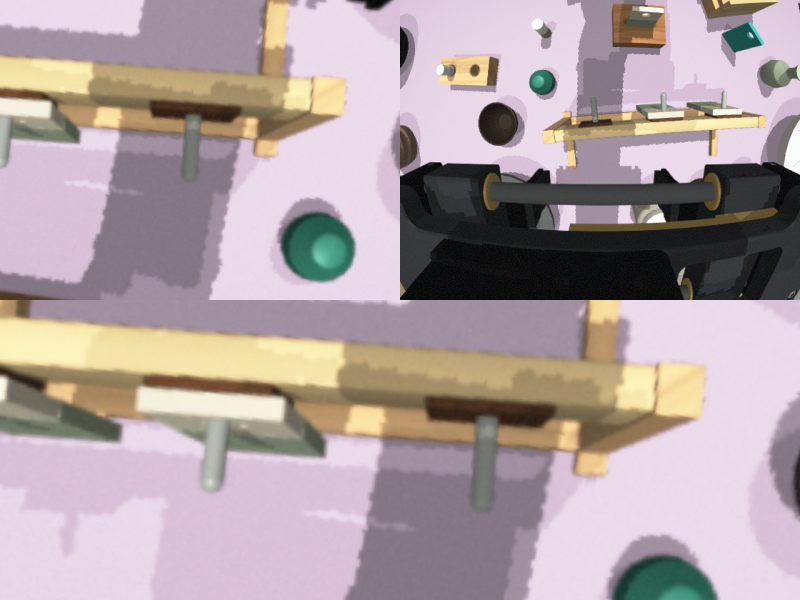

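The wrist view shows the bare peg with its tip at about (189,180) and root at about (192,117) (top left panel, 0.5 mm/px, z = .170). The bar slopes about 4.2°. I'll cross-check with the side camera, using the standing tile as a reference for its bias.

```bash
python3 - <<'E'
from h import *
c,s,t=pickle.load(open("w5.pkl","rb")); w4,s4=pickle.load(open("w4.pkl","rb"))
print("side tip",plane(s,[333.3,184.9],.170),"root",plane(s,[346.8,182.5],.165))
print("proj side tip/root",project(s,[[.611,-.0650,.170],[.6415,-.0667,.165]]))
# side grey-rod refine: print hsv around
# tile top strip in side & top: whitest pixels close to projection
for c_ in (s,t):
    u=project(c_,[.481,.0405,.125])[0]; x,y=u.astype(int); im=cv2.cvtColor(c_["pixels"],cv2.COLOR_RGB2HSV); w=im[y-12:y+12,x-18:x+18]
    m=((w[:,:,1]<22)&(w[:,:,2]>185)).astype(np.uint8); n,l,st,ce=cv2.connectedComponentsWithStats(m); 
    print(c_["name"],"proj",u,[(np.round(ce[i]+[x-18,y-12],1).tolist(),st[i].tolist()) for i in range(1,n) if st[i,4]>8])
    e=project(c_,[[.481+.025*.15,.0405+.025*.989,.125],[.481-.025*.15,.0405-.025*.989,.125]]); print(e.round(1).tolist())
# wrist: peg rod via grey threshold on rectified z=.170
im=rectify(c,.60,.65,-.085,-.045,.170,.0005); h=cv2.cvtColor(im,cv2.COLOR_BGR2HSV)
for rr in range(20,90,8): print(.65-rr*.0005," ".join("%3d"%v for v in h[rr,20:72:2,1]))
E
```

```text
side tip [[ 0.61059922 -0.06495942  0.17      ]] root [[ 0.64465521 -0.06832076  0.165     ]]
proj side tip/root [[333.462696   184.85099809]
 [345.20153448 182.55454507]]
side proj [258.6922889  192.78265995] [([247.3, 191.4], [3, 0, 10, 22, 49]), ([260.1, 188.2], [10, 0, 19, 16, 58]), ([261.9, 183.3], [20, 0, 5, 6, 11]), ([269.4, 182.9], [27, 1, 5, 5, 9]), ([273.1, 185.6], [31, 3, 5, 6, 10]), ([271.8, 195.4], [31, 12, 3, 7, 11])]
[[255.0, 186.2], [262.5, 199.5]]
top proj [275.32259013 226.91778478] []
[[265.7, 225.3], [285.0, 228.5]]
0.64 111 113 113 112 112 112 112  86  29  12  11  12  12  11  12  47  98 116 126 123 109 124 126 118 126 117
0.636 109 109 108 108 110 109 107  86  14  10   9  11  11  11  18  72 108 109 108 110 110 112 110 109 108 107
0.632  29  29  29  29  31  29  27   7  10   7   9  11  11  11   7  23  34  39  49  53  55  59  65  67  69  76
0.628  28  30  28  27  27  27  23   9  12  13  11  13   9   9   6  22  27  27  27  30  29  28  30  30  29  32
0.624  30  29  27  29  29  29  23   5   9   7  11  11  11   5  12  25  29  28  28  30  28  28  28  27  28  28
0.62  29  30  29  29  29  27  16   7   9   9   9  11  11   2  11  27  30  28  29  31  30  28  28  28  28  30
0.616  30  29  27  29  27  25   7   7   9   9   9  11  13   2  20  29  30  29  26  28  29  29  29  27  30  28
0.612  31  27  29  29  27  24   9   9  13   8  10  11   7   9  20  27  29  30  27  28  29  29  27  29  31  29
0.608  29  29  29  31  31  31  31  29  29  27  25  29  29  31  31  29  31  27  27  30  30  29  29  27  30  27
```

All three cameras agree on the peg tip at about (.611, -.065) and the root at about (.641, -.067). Back to the tile.

>>> play_rows(
  claw=[0.1,0.1,0.1,0.1,0.1,0.1,0.1],
  delta_pos=[
    [0.11,0.035,0],
    [0.2,0.07,0.05],
    [0.2,0.07,0.05],
    [0.2,0.07,0.05],
    [0.2,0.07,0.1],
    [0.111,0.044,0.19],
    [0,0,0],
  ],
  delta_rot=[
    [0,0,0],
    [0,0,0],
    [0,0,0],
    [0,0,0],
    [0,0,0],
    [0,0,0],
    [0,0,-0.003],
  ],
)

```text
time: 10.55
ee_pos: [0.4732, 0.0436, 0.2272]
eef_rot: [0.069, 0.998, 0.0, -0.004]
ft_force: [0.8, -0.5, 0.1]
width: 0.0781
grip_force: 0.0
```

```bash
python3 - <<'E'
from h import *
go([.481,.0405,.081],82)
c=shot("wrist"); pickle.dump(c,open("w6.pkl","wb"))
go([.481,.0405,.081],82)
im=rectify(c,.45,.51,0,.08,.125,.0004); h=cv2.cvtColor(im,cv2.COLOR_BGR2HSV); m=((h[:,:,1]<25)&(h[:,:,2]>200)).astype(np.uint8)
n,l,st,ce=cv2.connectedComponentsWithStats(m)
for k in range(1,n):
    if st[k,4]>200:
        p=np.argwhere(l==k)[:,::-1].astype(np.float32); rc=cv2.minAreaRect(p); print(st[k],.51-rc[0][1]*.0004,.08-rc[0][0]*.0004,np.array(rc[1])*.4,rc[2])
E
```

```text
t 10.55 tcp [0.4732 0.0436 0.2272] q7 1.24 w 0.0781 F [ 0.8 -0.5  0.1]
 dpos(tool,now) [-0.0468 -0.0096  0.7307] dpos(after turn) [-0.0409 -0.0097  0.731 ] rot [-0.0001 -0.0026  0.0005]
t 10.60 tcp [0.4763 0.0426 0.2302] q7 1.25 w 0.0785 F [ 1.3 -0.6  1. ]
 dpos(tool,now) [-0.0271 -0.0078  0.7462] dpos(after turn) [-0.0246 -0.0072  0.7462] rot [ 0.0002 -0.0011  0.0003]
[ 49   3  65  15 384] 0.5063319702148438 0.04747843933105469 [25.85059204  3.72496834] 7.431407928466797
[ 45  24  75  15 317] 0.4977119812011719 0.04721320190429688 [29.92521362  2.47234077] 8.530765533447266
[  37   56   96   32 1665] 0.4815445068359375 0.046239306640625 [38.40964966  7.4812149 ] 8.746162414550781
```

>>> play_rows(
  claw=[0.1,0.1],
  delta_pos=[
    [0,0,0],
    [0,0,0],
  ],
  delta_rot=[
    [0,0,0],
    [0,0,0],
  ],
)

```text
time: 10.8
ee_pos: [0.4808, 0.041, 0.2334]
eef_rot: [0.072, 0.997, 0.0, 0.001]
ft_force: [0.7, 0.2, 0.7]
width: 0.0782
grip_force: 0.0
```

```bash
python3 - <<'E'
from h import *
for i in range(3):
    c=shot("wrist"); go([.481,.0405,.081],82)
im=rectify(c,.46,.495,0,.08,.125,.0004); h=cv2.cvtColor(im,cv2.COLOR_BGR2HSV)
m=((h[:,:,1]<45)&(h[:,:,2]>150)).astype(np.uint8)
for rr in range(12,70,5): print(round(.495-rr*.0004,4)," ".join("%3d"%v for v in h[rr,10:190:6,2]))
E
```

```text
t 10.85 tcp [0.4808 0.041  0.2331] q7 1.25 w 0.0784 F [-0.4 -0.3 -0.1]
 dpos(tool,now) [ 3.000e-04 -2.700e-03  7.606e-01] dpos(after turn) [-0.0015 -0.0021  0.7606] rot [ 0.0003  0.0008 -0.0014]
t 10.90 tcp [0.4806 0.0409 0.2328] q7 1.25 w 0.0782 F [ 0.2 -0.4 -0.5]
 dpos(tool,now) [-0.001  -0.0023  0.7592] dpos(after turn) [-0.0025 -0.0019  0.7592] rot [ 0.0002  0.0006 -0.0014]
t 10.95 tcp [0.4803 0.041  0.2325] q7 1.25 w 0.0781 F [-0.4  0.4  0.3]
 dpos(tool,now) [-0.0025 -0.0021  0.7577] dpos(after turn) [-0.0036 -0.0019  0.7577] rot [ 0.0001  0.0005 -0.0013]
0.4902 219 220 220 222 222 224 221 221 199 147 158 189 206 192 202 206 209 212 216 219 187 148 147 144 146 147 149 150 151 153
0.4882 219 219 217 217 220 246 244 236 200 173 156 156 154 149 148 182 195 176 188 210 159 141 141 141 140 142 141 140 143 142
0.4862 224 223 223 222 224 251 251 251 251 249 247 238 223 190 174 163 155 152 150 167 151 146 143 141 141 141 141 142 143 143
0.4842 226 226 225 226 231 251 251 252 251 251 252 252 252 251 249 244 240 223 204 187 173 155 151 152 150 149 148 145 143 142
0.4822 208 211 213 222 23
[... 290 characters left out ...]
3 246 250 251 252 251 252 252 235 201 202 201 168 150 149 151 149
0.4762 207 208 210 210 209 153 149 148 149 149 149 148 173 177 182 190 199 216 240 248 250 249 201 201 201 148 137 140 139 138
0.4742 196 199 198 200 195 154 149 150 152 146 149 170 217 235 242 231 199 156 154 156 175 192 160 173 186 138 133 134 135 132
0.4722 206 200 198 195 179 146 145 146 148 149 148 153 177 206 228 233 219 178 150 148 148 149 120 117 123 132 132 131 134 133
0.4702 208 208 207 206 181 130 118 122 127 135 139 151 151 147 153 156 160 154 147 150 150 149 118 118 134 136 134 134 132 133
0.4682 211 209 207 206 172 112 115 115 115 114 116 118 125 129 135 140 146 148 149 148 150 150 145 117 119 138 143 142 141 141
```

>>> play_rows(
  claw=[0.1,0.1,0.1,0.1,0.1,0.1],
  delta_pos=[
    [-0.004,-0.002,0.2],
    [0,0,0.2],
    [0,0,0.17],
    [0,0,0.13],
    [0,0,0.057],
    [0,0,0],
  ],
  delta_rot=[
    [0,0,0],
    [0,0,0],
    [0,0,0],
    [0,0,0],
    [0,0,0],
    [0,0,0],
  ],
)

```text
time: 11.55
ee_pos: [0.4798, 0.0404, 0.0795]
eef_rot: [0.072, 0.997, -0.001, -0.001]
ft_force: [1.1, 0.3, 1.0]
width: 0.0781
grip_force: 0.0
```

>>> play_rows(
  claw=[0.25,0.35,0.6,1,1,1,1],
  delta_pos=[
    [0,0,0],
    [0,0,0],
    [0,0,0],
    [0,0,0],
    [0,0,0],
    [0,0,0],
    [0,0,0],
  ],
  delta_rot=[
    [0,0,0],
    [0,0,0],
    [0,0,0],
    [0,0,0],
    [0,0,0],
    [0,0,0],
    [0,0,0],
  ],
  squeeze=20,
)

```text
time: 12.25
ee_pos: [0.4805, 0.0409, 0.0808]
eef_rot: [0.071, 0.997, 0.0, 0.0]
ft_force: [-0.8, -0.2, 6.0]
width: 0.0498
grip_force: 20.0
```

```bash
python3 - <<'E'
from h import *
print(r.read_state()["grip_force"]); go([.481,.0405,.23],82)
E
```

```text
19.962099672993645
t 12.25 tcp [0.4805 0.0409 0.0808] q7 1.34 w 0.0498 F [-0.8 -0.2  6. ]
 dpos(tool,now) [-0.0034 -0.0014 -0.7462] dpos(after turn) [-0.0029 -0.0018 -0.7462] rot [ 0.0002  0.0002 -0.001 ]
```

>>> play_rows(
  claw=[1,1,1,1,1,1,1,1],
  delta_pos=[
    [0,0,-0.08],
    [0,0,-0.16],
    [0,0,-0.2],
    [0,0,-0.16],
    [-0.18,-0.148,0],
    [-0.18,-0.148,0],
    [-0.18,-0.148,0],
    [0,0,0],
  ],
  delta_rot=[
    [0,0,0],
    [0,0,0],
    [0,0,0],
    [0,0,0],
    [0,0,0],
    [0,0,0],
    [0,0,0],
    [0,0,-0.0235],
  ],
)

```text
time: 13.05
ee_pos: [0.5759, -0.0679, 0.199]
eef_rot: [0.037, 0.999, -0.002, -0.001]
ft_force: [-1.3, -0.1, -0.7]
width: 0.0499
grip_force: 20.0
```

>>> play_rows(
  claw=[1,1,1],
  delta_pos=[
    [0,0,0.1],
    [0,0,0.1],
    [0,0,0],
  ],
  delta_rot=[
    [0,0,0],
    [0,0,0],
    [0,0,0],
  ],
)

```text
time: 13.35
ee_pos: [0.5726, -0.0623, 0.1575]
eef_rot: [0.034, 0.999, -0.0, -0.003]
ft_force: [-0.4, 0.6, -0.1]
width: 0.05
grip_force: 20.0
```

```bash
python3 - <<'E'
from h import *
s=shot("side"); c=shot("wrist"); t=shot("top"); pickle.dump((c,s,t),open("w7.pkl","wb"))
go([.579,-.0625,.1425],85.8)
p=s["s"]["ee_pos"]; print("predicted hole px side",project(s,p+[0,0,.026]),"tip",project(s,[.611,-.065,.170]))
u=project(s,p+[0,0,.026])[0].astype(int)
Z=lambda i,w,h: cv2.resize(i,(w,h),interpolation=cv2.INTER_CUBIC)
ut=project(t,[.60,-.065,.17])[0].astype(int); cr=lambda c,u,w,h: c["pixels"][u[1]-h:u[1]+h,u[0]-w:u[0]+w,::-1]
cv2.imwrite("pics/w7.png",np.hstack([Z(cr(s,u,48,72),400,600),np.vstack([Z(c["pixels"][:,:,::-1],400,300),Z(cr(t,ut,40,30),400,300)])]))
print(u)
E
```

```text
t 13.50 tcp [ 0.5746 -0.0625  0.1611] q7 1.69 w 0.0498 F [ 0.1 -0.6 -0.9]
 dpos(tool,now) [-0.0218  0.0014  0.093 ] dpos(after turn) [-0.0218  0.0015  0.093 ] rot [0.     0.0002 0.0014]
predicted hole px side [[318.28640786 185.12099835]] tip [[333.462696   184.85099809]]
[318 185]
```

>>> play_rows(
  claw=[1,1,1,1,1,1],
  delta_pos=[
    [-0.022,0.0015,0.06],
    [0,0,0.033],
    [0,0,0],
    [-0.05,0,0],
    [-0.05,0,0],
    [0,0,0],
  ],
  delta_rot=[
    [0,0,0.0014],
    [0,0,0],
    [0,0,0],
    [0,0,0],
    [0,0,0],
    [0,0,0],
  ],
)

```text
time: 14.1
ee_pos: [0.6003, -0.0639, 0.1419]
eef_rot: [0.036, 0.999, -0.0, 0.001]
ft_force: [0.3, 0.5, -1.2]
width: 0.0498
grip_force: 20.0
```

```bash
python3 - <<'E'
from h import *
s=shot("side"); pickle.dump(s,open("s8.pkl","wb"))
go([.625,-.066,.1425],85.8)
p=np.array([.599,-.064,.1685])
c=project(s,[s["s"]["ee_pos"]+[0,0,.026],[.611,-.065,.170],[.641,-.067,.165]]); print(c.round(1))
x,y=c[0].astype(int); g=cv2.cvtColor(s["pixels"],cv2.COLOR_RGB2GRAY)
for yy in range(y-14,y+16): print(yy," ".join("%3d"%v for v in g[yy,x-12:x+26]))
E
```

```text
t 14.15 tcp [ 0.5995 -0.0641  0.1417] q7 1.71 w 0.0503 F [ 0.1 -0.9 -1.3]
 dpos(tool,now) [-0.1277 -0.0004 -0.0037] dpos(after turn) [-0.1277 -0.0004 -0.0038] rot [-0.0002  0.0001  0.    ]
[[329.1 186.9]
 [333.5 184.9]
 [345.1 182.7]]
172   0  34  59  65  65  63  45  29  31  29  19 131  98  42  12  38  47  46  63  64  60  57  60  59  63  60  62  58  59  59  58  58  57  58  58  56  62  60
173  12   4  41  64  64  63  64  45  37  42  20 128  92  69  27  36  37  56  53  57  61  62  61  59  58  61  59  60  60  61  54  60  58  58  61  56  58  57
174  10  15  27  53  59  59  64  54  44  53  29  26  34  30  27  31  27  34  53  59  63  59  63  54  59  58  59  58  57  57  63  58  59  59  58  57  58  58
175   8  11  21  29  54  60  45  43  31  30  36  32  18  32  36  36  30  34  43  48  57  58  57  56  61  57  59  59  60  57  61  56  59  54  57  59  57  60
176  24  12  23  29  36  46  39  28  27  32  32  38  33  29  33  38  36  31  35  44  59  62  59  60  58  59  61  65  60  60  58  60  58  63  59  56  60  60
177  38  18  15  29  22  25  32  36  30  33  31  23  44  33  38  41  27  35  33  53  
[... 3114 characters left out ...]
  11   1   6  19  13   1   8  44  63 132 152 147 194 192 194 192 196 156  97
198 189 193 185 186 140  86  90  93  91  92  92  91 104 125  43  10  10   3  59  21  15  16  16  17  24  86 101 122 198 194 190 189 186 185 190 189 193 124
199 163 192 193 192 144  86  90  92  90  91  89  90  93 114  16   2  20  23  29  17  19  19  13  10  74 141 133 132 178 189 188 188 186 186 185 187 191 171
200 107 176 184 182 138  86  89  90  92  91  93  93  93 103  15   3  17  15  18  20  11  23  14  11 109 136 132 129 124 179 188 186 188 185 186 186 187 191
201 116 112 127 133 106  89  92  90  94  91  92  92  92  92  17   8  15  23   9  27  18  19  14   4 108 132 134 129 131 124 174 188 187 187 186 184 185 186
```

>>> play_rows(
  claw=[1,1,1,1],
  delta_pos=[
    [-0.025,0,-0.001],
    [-0.025,0,-0.001],
    [-0.02,0,0],
    [0,0,0],
  ],
  delta_rot=[
    [0,0,0],
    [0,0,0],
    [0,0,0],
    [0,0,0],
  ],
)

```text
time: 14.55
ee_pos: [0.6132, -0.0649, 0.1421]
eef_rot: [0.037, 0.999, -0.0, 0.0]
ft_force: [-0.7, 0.8, -0.1]
width: 0.0497
grip_force: 20.0
```

No contact force, and the tile's front face is past the peg tip. I'll continue.

>>> play_rows(
  claw=[1,1,1,1],
  delta_pos=[
    [-0.025,0,0],
    [-0.025,0,0],
    [-0.007,0,0],
    [0,0,0],
  ],
  delta_rot=[
    [0,0,0],
    [0,0,0],
    [0,0,0],
    [0,0,0],
  ],
)

```text
time: 14.95
ee_pos: [0.6243, -0.0658, 0.142]
eef_rot: [0.037, 0.999, -0.0, -0.0]
ft_force: [0.3, 0.1, -2.2]
width: 0.0501
grip_force: 20.0
```

```bash
python3 - <<'E'
from h import *
go([.625,-.066,.1425],85.8)
E
```

```text
t 14.95 tcp [ 0.6243 -0.0658  0.142 ] q7 1.73 w 0.0501 F [ 0.3  0.1 -2.2]
 dpos(tool,now) [-0.0038 -0.0006 -0.0025] dpos(after turn) [-0.0038 -0.0006 -0.0025] rot [-0. -0.  0.]
```

>>> play_rows(
  claw=[1,1,1,1],
  delta_pos=[
    [0,0,0.01],
    [0,0,0.01],
    [0,0,0],
    [0,0,0],
  ],
  delta_rot=[
    [0,0,0],
    [0,0,0],
    [0,0,0],
    [0,0,0],
  ],
)

```text
time: 15.35
ee_pos: [0.624, -0.0658, 0.1381]
eef_rot: [0.037, 0.999, 0.0, -0.0]
ft_force: [0.4, -0.4, -0.5]
width: 0.0502
grip_force: 20.0
```

>>> play_rows(
  claw=[1,1,1],
  delta_pos=[
    [0,0,0.005],
    [0,0,0],
    [0,0,0],
  ],
  delta_rot=[
    [0,0,0],
    [0,0,0],
    [0,0,0],
  ],
)

```text
time: 15.65
ee_pos: [0.6242, -0.0658, 0.1375]
eef_rot: [0.037, 0.999, 0.0, 0.0]
ft_force: [-2.5, 0.1, 3.6]
width: 0.05
grip_force: 20.0
```

The peg carries the tile (+3.6 N) at exactly the expected height. Releasing it.

>>> play_rows(
  claw=[0.4,0.35,0.3,0.25,0.25,0.25],
  delta_pos=[
    [0,0,0],
    [0,0,0],
    [0,0,0],
    [0,0,0],
    [0,0,0],
    [0,0,0],
  ],
  delta_rot=[
    [0,0,0],
    [0,0,0],
    [0,0,0],
    [0,0,0],
    [0,0,0],
    [0,0,0],
  ],
)

```text
time: 16.25
ee_pos: [0.6241, -0.0658, 0.1371]
eef_rot: [0.037, 0.999, 0.0, -0.0]
ft_force: [-0.8, -0.2, -0.3]
width: 0.0649
grip_force: 0.0
```

>>> play_rows(
  claw=[0.25,0.25,0.25,0.25,0.25,0.25,0.25],
  delta_pos=[
    [0,0,-0.05],
    [0,0,-0.1],
    [0,0,-0.2],
    [0,0,-0.2],
    [0,0,-0.2],
    [0,0,-0.1],
    [0,0,0],
  ],
  delta_rot=[
    [0,0,0],
    [0,0,0],
    [0,0,0],
    [0,0,0],
    [0,0,0],
    [0,0,0],
    [0,0,0],
  ],
)

```text
time: 16.95
ee_pos: [0.6252, -0.0664, 0.3114]
eef_rot: [0.037, 0.999, 0.0, 0.003]
ft_force: [0.4, 0.4, 0.2]
width: 0.0651
grip_force: 0.0
```

```bash
python3 - <<'E'
from h import *
s=shot("side"); s0,d=pickle.load(open("shot0.pkl","rb")); t=d["top"]; t["name"]="top"; t["T"]=t["cam_to_world"]
so=d["side"]; so["name"]="side"; so["T"]=so["cam_to_world"]
go([.6,0,.3],85.8)
# tile on peg? compare side image: white/grey clay and green glaze where the hung tile should be
for P in ([.625,-.066,.172],[.625,-.066,.12],[.625,-.066,.085]):
    u=project(s,P)[0].astype(int); print(P,u,"now",s["pixels"][u[1],u[0]],"before",so["pixels"][u[1],u[0]])
cv2.imwrite("pics/s9.png",s["pixels"][:,:,::-1])
# vial cap & rack in the first top picture
im=t["pixels"]; h=cv2.cvtColor(im,cv2.COLOR_RGB2HSV)
m=((h[:,:,1]<22)&(h[:,:,2]>170)).astype(np.uint8); m[:225]=0; m[255:]=0; m[:,330:][:,40:]=0; m[:,:330]=0
n,l,st,ce=cv2.connectedComponentsWithStats(m); print([(ce[k].round(1).tolist(),st[k,2:].tolist(),plane(t,ce[k],.075).round(4).tolist()) for k in range(1,n)])
m=((h[:,:,0]>5)&(h[:,:,0]<25)&(h[:,:,1]>60)).astype(np.uint8); m[:195]=0;m[250:]=0;m[:,:375]=0;m[:,445:]=0
cs,_=cv2.findContours(m,cv2.RETR_EXTERNAL,cv2.CHAIN_APPROX_NONE); k=max(cs,key=cv2.contourArea); rc=cv2.minAreaRect(k); print("rack px",rc, plane(t,cv2.boxPoints(rc),.045).round(4).tolist())
E
```

```text
t 17.00 tcp [ 0.6246 -0.0661  0.309 ] q7 1.68 w 0.0652 F [ 0.  -0.3 -1.4]
 dpos(tool,now) [0.147  0.3205 0.0447] dpos(after turn) [0.1468 0.3206 0.045 ] rot [ 0.0001  0.001  -0.0001]
[0.625, -0.066, 0.172] [339 182] now [120 116 104] before [154 153 151]
[0.625, -0.066, 0.12] [337 200] now [89 97 83] before [129 118 133]
[0.625, -0.066, 0.085] [336 211] now [89 96 82] before [130 120 134]
[([346.1, 236.8], [7, 8, 46], [[0.4602, -0.1477, 0.075]])]
rack px ((410.0871887207031, 223.87615966796875), (50.66901397705078, 23.083616256713867), 16.699243545532227) [[0.4877, -0.2525, 0.045], [0.5493, -0.2712, 0.045], [0.5107, -0.4043, 0.045], [0.4496, -0.3851, 0.045]]
```

The hung tile now shows at the expected pixels, clay above and glaze below. Now the vial: I'll hover for a close measurement.

>>> play_rows(
  claw=[0.25,0.25,0.25,0.25,0.25,0.25],
  delta_pos=[
    [0.104,-0.2,0],
    [0.104,-0.2,0],
    [0.104,-0.2,0],
    [0.104,-0.2,0],
    [0,0,0],
    [0,0,0],
  ],
  delta_rot=[
    [0,0,0],
    [0,0,0],
    [0,0,0],
    [0,0,0],
    [0,0,0],
    [0,0,0],
  ],
)

```text
time: 17.6
ee_pos: [0.5284, -0.22, 0.3064]
eef_rot: [0.038, 0.999, 0.0, -0.0]
ft_force: [1.0, 1.4, 0.7]
width: 0.0652
grip_force: 0.0
```

```bash
python3 - <<'E'
from h import *
c=shot("wrist"); c2=shot("wrist"); s=shot("side"); pickle.dump((c,c2,s),open("w10.pkl","wb")); print(c["s"]["ee_pos"],c2["s"]["ee_pos"])
Z=lambda i,w,h: cv2.resize(i,(w,h),interpolation=cv2.INTER_CUBIC)
a=rectify(c,.42,.57,-.40,-.10,.045,.0005); b=rectify(c,.42,.57,-.25,-.10,.075,.0005)
q=s["pixels"][115:235,260:420,::-1]
cv2.imwrite("pics/w10.png",np.vstack([Z(np.hstack([a,np.zeros((300,100,3),np.uint8)])[:, :700],700,300),np.hstack([Z(b,300,300),Z(q,400,300)])]))
E
```

```text
[ 0.52844835 -0.21996271  0.30643179] [ 0.52930723 -0.21855659  0.30634606]
```

View pics/w10.png

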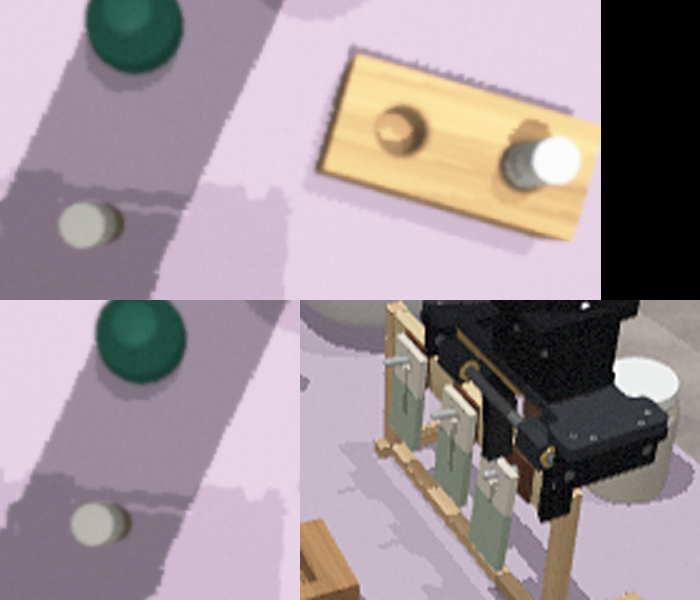

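All three tiles hang on the frame. The lone vial's cap is at (93,224) in the lower left panel, i.e. (.458, -.147). The free rack hole is at (401,131) in the top panel, i.e. (.5045, -.3005), and the other hole holds a vial. The hole leaves only 1.5 mm each way, so I'll centre the vial by closing the fingers from two directions. That also gives the camera bias.

>>> play_rows(
  claw=[0.25,0.25,0.25,0.25,0.25,0.25,0.25,0.25],
  delta_pos=[
    [0.185,0.165,0],
    [0.185,0.165,0],
    [0,0,0.09],
    [0,0,0.09],
    [0,0,0.09],
    [0,0,0.09],
    [0,0,0.09],
    [0,0,0.09],
  ],
  delta_rot=[
    [0,0,0],
    [0,0,0],
    [0,0,0.0455],
    [0,0,0.0455],
    [0,0,0.0455],
    [0,0,0.0455],
    [0,0,0.0455],
    [0,0,0.0455],
  ],
)

```text
time: 18.55
ee_pos: [0.4607, -0.1468, 0.1982]
eef_rot: [0.451, 0.893, -0.0, -0.0]
ft_force: [0.3, -0.5, 1.1]
width: 0.0652
grip_force: 0.0
```

>>> play_rows(
  claw=[0.25,0.25,0.25,0.25,0.25,0.25,0.25],
  delta_pos=[
    [0,0,0.09],
    [0,0,0.09],
    [0,0,0.09],
    [0,0,0.09],
    [0,0,0.09],
    [0,0,0],
    [0,0,0],
  ],
  delta_rot=[
    [0,0,0.0455],
    [0,0,0.0455],
    [0,0,0.0455],
    [0,0,0.0455],
    [0,0,0.0455],
    [0,0,0],
    [0,0,0],
  ],
)

```text
time: 19.25
ee_pos: [0.4606, -0.1474, 0.1093]
eef_rot: [0.731, 0.682, -0.0, -0.0]
ft_force: [0.4, 0.5, 0.4]
width: 0.0655
grip_force: 0.0
```

```bash
python3 - <<'E'
from h import *
go([.4585,-.147,.022],-4.2)
E
```

```text
t 19.25 tcp [ 0.4606 -0.1474  0.1093] q7 0.24 w 0.0655 F [0.4 0.5 0.4]
 dpos(tool,now) [ 0.0015 -0.0103  0.4364] dpos(after turn) [ 0.0012 -0.0107  0.4364] rot [-0.0003  0.0001  0.0013]
```

>>> play_rows(
  claw=[0.25,0.25,0.25,0.25,0.5,0.6,0.7,0.9],
  delta_pos=[
    [0,-0.008,0.14],
    [0,0,0.14],
    [0,0,0.1],
    [0,0,0.055],
    [0,0,0],
    [0,0,0],
    [0,0,0],
    [0,0,0],
  ],
  delta_rot=[
    [0,0,0],
    [0,0,0],
    [0,0,0],
    [0,0,0],
    [0,0,0],
    [0,0,0],
    [0,0,0],
    [0,0,0],
  ],
  squeeze=5,
)

```text
time: 20.05
ee_pos: [0.4596, -0.1479, 0.023]
eef_rot: [0.733, 0.68, 0.001, 0.0]
ft_force: [0.1, -0.1, 0.7]
width: 0.041
grip_force: 0.0
```

>>> play_rows(
  claw=[0.9,0.9,0.6,0.3,0.3,0.3,0.3,0.3],
  delta_pos=[
    [0,0,0],
    [0,0,0],
    [0,0,0],
    [0,0,0],
    [0,0,0],
    [0,0,0],
    [0,0,0],
    [0,0,0],
  ],
  delta_rot=[
    [0,0,0],
    [0,0,0],
    [0,0,0],
    [0,0,0],
    [0,0,0],
    [0,0,-0.0455],
    [0,0,-0.0455],
    [0,0,-0.0455],
  ],
)

```text
time: 20.85
ee_pos: [0.4588, -0.1478, 0.0221]
eef_rot: [0.569, 0.822, -0.0, -0.0]
ft_force: [0.0, -0.4, -0.7]
width: 0.0588
grip_force: 0.0
```

>>> play_rows(
  claw=[0.3,0.3,0.3,0.3,0.3,0.3,0.3,0.3],
  delta_pos=[
    [0,0,0],
    [0,0,0],
    [0,0,0],
    [0,0,0],
    [0,0,0],
    [0,0,0],
    [0,0,0],
    [0,0,0],
  ],
  delta_rot=[
    [0,0,-0.0455],
    [0,0,-0.0455],
    [0,0,-0.0455],
    [0,0,-0.0455],
    [0,0,-0.0455],
    [0,0,-0.0455],
    [0,0,-0.0455],
    [0,0,-0.0455],
  ],
)

```text
time: 21.65
ee_pos: [0.4587, -0.1479, 0.0221]
eef_rot: [0.034, 0.999, 0.0, -0.0]
ft_force: [0.3, -0.7, 0.3]
width: 0.0609
grip_force: 0.0
```

>>> play_rows(
  claw=[0.3,0.5,0.6,0.7,0.9,0.9,0.9],
  delta_pos=[
    [0,0,0],
    [0,0,0],
    [0,0,0],
    [0,0,0],
    [0,0,0],
    [0,0,0],
    [0,0,0],
  ],
  delta_rot=[
    [0,0,0],
    [0,0,0],
    [0,0,0],
    [0,0,0],
    [0,0,0],
    [0,0,0],
    [0,0,0],
  ],
)

```text
time: 22.35
ee_pos: [0.4588, -0.1478, 0.0221]
eef_rot: [0.037, 0.999, 0.0, -0.0]
ft_force: [-0.3, 0.2, -0.4]
width: 0.0217
grip_force: 5.0
```

```bash
python3 - <<'E'
from h import *
go([.4585,-.147,.30],85.8)
E
```

```text
t 22.35 tcp [ 0.4588 -0.1478  0.0221] q7 1.83 w 0.0217 F [-0.3  0.2 -0.4]
 dpos(tool,now) [ 0.0019  0.0041 -1.3895] dpos(after turn) [ 0.0018  0.004  -1.3895] rot [ 0.     -0.     -0.0001]
```

>>> play_rows(
  claw=[0.6,0.4,0.3,0.3,0.3,0.3,0.3,0.3],
  delta_pos=[
    [0,0,0],
    [0,0,0],
    [0,0,0],
    [0,0,-0.1],
    [0,0,-0.2],
    [0,0,-0.2],
    [0,0,-0.2],
    [0,0,-0.2],
  ],
  delta_rot=[
    [0,0,0],
    [0,0,0],
    [0,0,0],
    [0,0,0],
    [0,0,0],
    [0,0,0],
    [0,0,0],
    [0,0,0],
  ],
)

```text
time: 23.15
ee_pos: [0.4585, -0.1479, 0.2039]
eef_rot: [0.037, 0.999, 0.0, 0.0]
ft_force: [1.3, -0.2, -1.9]
width: 0.0606
grip_force: 0.0
```

>>> play_rows(
  claw=[0.3,0.3,0.3,0.3,0.3,0.3],
  delta_pos=[
    [-0.165,0,-0.12],
    [-0.165,0,-0.12],
    [0,0,0],
    [0,0,0],
    [0,0,0],
    [0,0,0],
  ],
  delta_rot=[
    [0,0,0],
    [0,0,0],
    [0,0,0],
    [0,0,0],
    [0,0,0],
    [0,0,0],
  ],
)

```text
time: 23.75
ee_pos: [0.5236, -0.1528, 0.2495]
eef_rot: [0.037, 0.999, 0.0, -0.001]
ft_force: [-0.6, 0.0, 0.7]
width: 0.0612
grip_force: 0.0
```

```bash
cat >> h.py <<'E'
def vialcap(c,x,y):
    im=rectify(c,x-.03,x+.03,y-.03,y+.03,.075,.0002); h=cv2.cvtColor(im,cv2.COLOR_BGR2LAB)
    b=h[:,:,2].astype(int); a=h[:,:,1].astype(int)
    m=((a-128<1)&(h[:,:,0]>120)).astype(np.uint8); m=cv2.morphologyEx(m,cv2.MORPH_OPEN,np.ones((9,9)))
    cs,_=cv2.findContours(m,cv2.RETR_EXTERNAL,cv2.CHAIN_APPROX_NONE); k=max(cs,key=cv2.contourArea); e=cv2.fitEllipse(k); q,rad=cv2.minEnclosingCircle(k)
    f=lambda p:(x+.03-p[1]*.0002,y+.03-p[0]*.0002)
    print("cap ellipse",np.round(f(e[0]),4),np.array(e[1])*.2,"circle",np.round(f(q),4),rad*.4); return np.array(f(e[0]))
E
python3 - <<'E'
from h import *
for i in range(3):
    c=shot("wrist"); print(c["s"]["ee_pos"].round(4),R.from_quat(c["s"]["eef_rot"]).as_matrix()[:2,2].round(4)); v=vialcap(c,.4588,-.1478)
pickle.dump(c,open("w11.pkl","wb"))
go([.5703,-.3053,.25],85.8)
E
```

```text
[ 0.5236 -0.1528  0.2495] [-0.0012  0.0005]
cap ellipse [ 0.4579 -0.147 ] [19.86118011 20.03126068] circle [ 0.458 -0.147] 20.813333129882814
[ 0.5238 -0.1528  0.2496] [-0.0009  0.0005]
cap ellipse [ 0.4579 -0.147 ] [19.6825882  19.98256531] circle [ 0.4578 -0.1471] 20.681431579589844
[ 0.5239 -0.1527  0.2498] [-0.0006  0.0004]
cap ellipse [ 0.4579 -0.147 ] [19.80993195 19.94304657] circle [ 0.458  -0.1469] 20.69861602783203
t 23.90 tcp [ 0.5241 -0.1527  0.2499] q7 1.75 w 0.0609 F [ 0.1 -0.9 -0.2]
 dpos(tool,now) [-0.2863 -0.7439 -0.0009] dpos(after turn) [-2.861e-01 -7.440e-01 -5.000e-04] rot [ 0.0001 -0.0001 -0.0001]
```

>>> play_rows(
  claw=[0.3,0.3,0.3,0.3,0.3,0.3,0.3,0.3],
  delta_pos=[
    [-0.0715,-0.186,0],
    [-0.0715,-0.186,0],
    [-0.0715,-0.186,0],
    [-0.0715,-0.186,0],
    [0,0,0],
    [0,0,0],
    [0,0,0],
    [0,0,0],
  ],
  delta_rot=[
    [0,0,0],
    [0,0,0],
    [0,0,0],
    [0,0,0],
    [0,0,0],
    [0,0,0],
    [0,0,0],
    [0,0,0],
  ],
)

```text
time: 24.7
ee_pos: [0.5711, -0.3039, 0.2504]
eef_rot: [0.036, 0.999, 0.0, 0.0]
ft_force: [-0.1, 0.3, 0.4]
width: 0.0609
grip_force: 0.0
```

```bash
python3 - <<'E'
from h import *
for i in range(2):
    c=shot("wrist"); print(c["s"]["ee_pos"].round(4),R.from_quat(c["s"]["eef_rot"]).as_matrix()[:2,2].round(4))
pickle.dump(c,open("w12.pkl","wb"))
x,y=.5045,-.3005; px=.0002
im=rectify(c,x-.07,x+.07,y-.07,y+.07,.045,px); h=cv2.cvtColor(im,cv2.COLOR_BGR2HSV); f=lambda p:np.round((x+.07-p[1]*px,y+.07-p[0]*px),4)
sub=im[250:450,250:450]; g=cv2.GaussianBlur(cv2.cvtColor(sub,cv2.COLOR_BGR2GRAY),(5,5),0)
for rr in range(15,190,10): print(round(x+.02-rr*px,4)," ".join("%3d"%v for v in g[rr,10:195:6]))
for p2 in (12,15,20):
    q=cv2.HoughCircles(g,cv2.HOUGH_GRADIENT_ALT,1.5,50,param1=150,param2=.6,minRadius=56,maxRadius=68)
print("hough",None if q is None else [(f((a[0]+250,a[1]+250)),a[2]*.2*2) for a in q[0][:3]])
# rack top left edge / long edges by wood mask
m=((h[:,:,0]>8)&(h[:,:,0]<28)&(h[:,:,1]>70)).astype(np.uint8)
cs,_=cv2.findContours(m,cv2.RETR_EXTERNAL,cv2.CHAIN_APPROX_NONE); k=max(cs,key=cv2.contourArea); ap=cv2.approxPolyDP(k,15,True)[:,0]; print([(f(p)).tolist() for p in ap])
E
```

```text
[ 0.5711 -0.3039  0.2504] [0.0006 0.0008]
[ 0.571  -0.304   0.2504] [0.0007 0.0007]
0.5215 215 215 215 214 215 215 215 216 215 216 216 217 217 215 215 215 215 216 215 214 216 216 218 218 216 218 217 217 217 215 215
0.5195 220 220 219 219 217 216 216 216 215 215 212 211 209 207 205 204 204 205 207 209 211 214 215 215 216 216 217 217 219 219 219
0.5175 218 220 220 220 220 219 219 218 212 207 199 192 182 172 171 172 170 170 171 172 185 197 207 212 215 217 217 217 218 219 218
0.5155 211 213 213 214 215 218 216 206 191 174 166 171 177 183 187 190 191 185 181 175 168 157 168 188 201 210 215 217 218 219 218
0.5135 209 210 209 205 203 199 186 171 157 169 189 195 196 196 195 195 194 196 195 193 192 183 170 163 174 195 207 214 216 216 216
0.5115 200 201 202 199 193 181 158 134 146 184 199 201 200 199 199 198 197 197 197 197 195 194 192 175 155 175 196 208 215 216 216
0.5095 196 195 196 195 182 159 133 120 129 167 197 203 205 205 203 203 202 200 200 199 198 199 197 195 180 157 180 200 214 219 219
0.5075 199 199 198 193 176 145 124 122 126 130 145 161 199 205 206 204 205 205 203 203 203 202 200 
[... 887 characters left out ...]
5 116 116 118 126 138 155 176 194 202 205 204 204 200 199 198
0.4915 200 199 197 198 197 196 196 195 196 194 191 189 182 175 164 159 159 162 165 170 179 189 194 197 200 201 202 203 203 202 201
0.4895 202 202 201 201 200 199 198 197 197 196 197 196 196 195 196 198 195 196 195 194 192 194 194 193 193 194 194 193 192 190 187
0.4875 205 204 204 202 203 203 203 202 202 200 199 199 198 198 197 196 196 196 194 196 195 195 194 195 197 196 196 195 194 192 192
hough [(array([ 0.505 , -0.3009], dtype=float32), np.float32(26.207886))]
[[0.5415, -0.2787], [0.4863, -0.2629], [0.4551, -0.3703], [0.4729, -0.3703], [0.4771, -0.3577], [0.4857, -0.3511], [0.4973, -0.3561], [0.4985, -0.3703], [0.5165, -0.3701]]
```

Camera and kinematic bias at the vial is about 1 mm, and the hole is at (.505, -.301) by the same method. I return to the vial.

>>> play_rows(
  claw=[0.3,0.3,0.3,0.3,0.3,0.3,0.3,0.3],
  delta_pos=[
    [0.1235,0.1475,0],
    [0.1235,0.1475,0],
    [0.1235,0.1475,0],
    [0.1235,0.1475,0.1],
    [0.1235,0.1475,0.1],
    [0,0,0.2],
    [0,0,0.2],
    [0,0,0],
  ],
  delta_rot=[
    [0,0,0],
    [0,0,0],
    [0,0,0],
    [0,0,0],
    [0,0,0],
    [0,0,0],
    [0,0,0],
    [0,0,0],
  ],
)

```text
time: 25.6
ee_pos: [0.4554, -0.1478, 0.1265]
eef_rot: [0.036, 0.999, 0.0, -0.003]
ft_force: [-0.1, -0.7, 0.3]
width: 0.0608
grip_force: 0.0
```

>>> play_rows(
  claw=[0.3,0.3,0.3],
  delta_pos=[
    [0,0,0],
    [0,0,0],
    [0,0,0],
  ],
  delta_rot=[
    [0,0,0],
    [0,0,0],
    [0,0,0],
  ],
)

```text
time: 25.9
ee_pos: [0.4596, -0.1495, 0.132]
eef_rot: [0.037, 0.999, -0.0, 0.001]
ft_force: [-0.6, 0.2, 0.2]
width: 0.0606
grip_force: 0.0
```

```bash
python3 - <<'E'
from h import *
go([.4588,-.1478,.044],85.8)
E
```

```text
t 25.90 tcp [ 0.4596 -0.1495  0.132 ] q7 1.76 w 0.0606 F [-0.6  0.2  0.2]
 dpos(tool,now) [0.0061 0.0082 0.4398] dpos(after turn) [0.0048 0.0082 0.4398] rot [ 0.      0.0009 -0.0001]
```

>>> play_rows(
  claw=[0.3,0.3,0.3,0.3,0.3,0.3],
  delta_pos=[
    [0.003,0.008,0.1],
    [0,0,0.15],
    [0,0,0.12],
    [0,0,0.065],
    [0,0,0],
    [0,0,0],
  ],
  delta_rot=[
    [0,0,0],
    [0,0,0],
    [0,0,0],
    [0,0,0],
    [0,0,0],
    [0,0,0],
  ],
)

```text
time: 26.5
ee_pos: [0.4587, -0.1478, 0.0442]
eef_rot: [0.037, 0.999, -0.0, 0.001]
ft_force: [0.4, -0.3, 0.9]
width: 0.0611
grip_force: 0.0
```

```bash
python3 - <<'E'
from h import *
go([.4588,-.1478,.044],85.8)
E
```

```text
t 26.50 tcp [ 0.4587 -0.1478  0.0442] q7 1.82 w 0.0611 F [ 0.4 -0.3  0.9]
 dpos(tool,now) [-0.0004 -0.      0.0009] dpos(after turn) [-0.0004 -0.      0.0009] rot [-0.      0.0004 -0.    ]
```

>>> play_rows(
  claw=[0.5,0.7,0.9,0.9,0.9,0.9,0.9,0.9],
  delta_pos=[
    [0,0,0],
    [0,0,0],
    [0,0,0],
    [0,0,0],
    [0,0,0],
    [0,0,-0.1],
    [0,0,-0.2],
    [0,0,-0.2],
  ],
  delta_rot=[
    [0,0,0],
    [0,0,0],
    [0,0,0],
    [0,0,0],
    [0,0,0],
    [0,0,0],
    [0,0,0],
    [0,0,0],
  ],
  squeeze=12,
)

```text
time: 27.3
ee_pos: [0.4572, -0.1475, 0.1439]
eef_rot: [0.037, 0.999, -0.0, -0.001]
ft_force: [0.9, 0.5, -0.0]
width: 0.0215
grip_force: 12.0
```

>>> play_rows(
  claw=[0.9,0.9,0.9,0.9,0.9,0.9,0.9,0.9],
  delta_pos=[
    [-0.073,-0.1875,0],
    [-0.073,-0.1875,0],
    [-0.073,-0.1875,0],
    [-0.073,-0.1875,0],
    [0,0,0],
    [0,0,0],
    [0,0,0],
    [0,0,0],
  ],
  delta_rot=[
    [0,0,0],
    [0,0,0],
    [0,0,0],
    [0,0,0],
    [0,0,0],
    [0,0,0],
    [0,0,0],
    [0,0,0],
  ],
)

```text
time: 28.1
ee_pos: [0.5054, -0.3001, 0.1432]
eef_rot: [0.036, 0.999, 0.0, 0.0]
ft_force: [-0.3, -0.4, -0.6]
width: 0.0213
grip_force: 12.0
```

```bash
python3 - <<'E'
from h import *
go([.5059,-.3018,.085],85.8)
E
```

```text
t 28.10 tcp [ 0.5054 -0.3001  0.1432] q7 2.11 w 0.0213 F [-0.3 -0.4 -0.6]
 dpos(tool,now) [-0.0032 -0.0087  0.2907] dpos(after turn) [-0.0032 -0.0085  0.2908] rot [0.0003 0.0001 0.0005]
```

>>> play_rows(
  claw=[0.9,0.9,0.9,0.9,0.9],
  delta_pos=[
    [-0.0032,-0.0087,0.12],
    [0,0,0.115],
    [0,0,0],
    [0,0,0],
    [0,0,0],
  ],
  delta_rot=[
    [0,0,0],
    [0,0,0],
    [0,0,0],
    [0,0,0],
    [0,0,0],
  ],
)

```text
time: 28.6
ee_pos: [0.5062, -0.3028, 0.0969]
eef_rot: [0.036, 0.999, 0.0, 0.001]
ft_force: [0.0, -1.2, -0.7]
width: 0.0217
grip_force: 12.0
```

```bash
python3 - <<'E'
from h import *
go([.5059,-.3018,.085],85.8)
c=shot("wrist"); pickle.dump(c,open("w13.pkl","wb"))
go([.5059,-.3018,.085],85.8)
E
```

```text
t 28.60 tcp [ 0.5062 -0.3028  0.0969] q7 2.13 w 0.0217 F [ 0.  -1.2 -0.7]
 dpos(tool,now) [0.002  0.0048 0.0597] dpos(after turn) [0.002  0.0048 0.0597] rot [0.     0.0004 0.0003]
t 28.65 tcp [ 0.5063 -0.3029  0.097 ] q7 2.14 w 0.0213 F [ 0.3 -0.5  0. ]
 dpos(tool,now) [0.0022 0.0053 0.0598] dpos(after turn) [0.0021 0.0054 0.0598] rot [0.     0.0004 0.0002]
```

>>> play_rows(
  claw=[0.9,0.9,0.9,0.9,0.9,0.9],
  delta_pos=[
    [0.002,0.005,0],
    [0,0,0],
    [0,0,0.03],
    [0,0,0.02],
    [0,0,0.01],
    [0,0,0],
  ],
  delta_rot=[
    [0,0,0],
    [0,0,0],
    [0,0,0],
    [0,0,0],
    [0,0,0],
    [0,0,0],
  ],
)

```text
time: 29.25
ee_pos: [0.5059, -0.3029, 0.0854]
eef_rot: [0.037, 0.999, -0.0, 0.001]
ft_force: [-1.9, 1.4, 13.7]
width: 0.0219
grip_force: 12.0
```

```bash
python3 - <<'E'
from h import *
go([.5059,-.3018,.055],85.8)
E
```

```text
t 29.25 tcp [ 0.5059 -0.3029  0.0854] q7 2.14 w 0.0219 F [-1.9  1.4 13.7]
 dpos(tool,now) [0.0005 0.0053 0.1519] dpos(after turn) [0.0003 0.0053 0.1519] rot [-0.0001  0.0005 -0.0001]
```

>>> play_rows(
  claw=[0.9,0.9,0.9,0.9,0.9],
  delta_pos=[
    [0,0,-0.04],
    [0,0,-0.02],
    [0,0,0],
    [0,0,0],
    [0,0,0],
  ],
  delta_rot=[
    [0,0,0],
    [0,0,0],
    [0,0,0],
    [0,0,0],
    [0,0,0],
  ],
)

```text
time: 29.75
ee_pos: [0.5052, -0.302, 0.0958]
eef_rot: [0.037, 0.999, 0.0, -0.0]
ft_force: [-0.7, -0.3, -1.1]
width: 0.022
grip_force: 12.0
```

```bash
python3 - <<'E'
from h import *
c=shot("wrist"); pickle.dump(c,open("w14.pkl","wb"))
go([.5056,-.3013,.09],85.8)
# view of rack around and of vial in hand, sampled for cap/body in the wrist image
im=rectify(c,.45,.56,-.38,-.25,.045,.0003); cv2.imwrite("pics/w14r.png",im)
g=cv2.cvtColor(im,cv2.COLOR_BGR2GRAY)
for rr in range(100,320,12): print(round(.56-rr*.0003,4)," ".join("%3d"%v for v in g[rr,80:300:8]))
print("cols y:",[round(-.25-k*.0003,3) for k in (80,160,240,296)])
E
```

```text
t 29.80 tcp [ 0.5052 -0.302   0.0958] q7 2.13 w 0.0213 F [0.3 1.  0.3]
 dpos(tool,now) [-0.0015  0.0035  0.0288] dpos(after turn) [-0.0015  0.0035  0.0288] rot [ 0.0001 -0.0001  0.    ]
0.53  66  72  72  75  76  79  79  79  82  85  84  86  87  88  89  90  91  93  91  95  95  96  95  96  96  97  98  97
0.5264  16  19  17  19  20  25 132 187 187 178 173 164 157 142 126 112  96  82  76  67  68  71  72  74  76  77  80  83
0.5228  36  14  10  20  24  25 109 144 190 191 191 191 193 191 191 190 191 176 109  23  20  22  17  16  13  21 140 137
0.5192 123  16   9  23  24  19  93 128 146 172 248 253 192 191 190 171 129 123  42  17  26  21  18  11  50 153 153 148
0.5156 155  28  10  19  24  23 137 152 147 146 149 149 148 147 144 140 137 140  38  26  23  17  22  16 163 169 166 157
0.512 145 141 120 138 152 147 138  99 158 141 155 142 144 141 138 143 150 193  56  49  43  17  21 127 166 165 165 149
0.5084 131 126 123 128 137 187 149  83  86 149 171 158 160 157 161 123  81 192 215 214 149 119 143 162 164 163 163 126
0.5048 124 125 120 143 193 192 153  89  98  89  85  85  87  85  83  82  91 164 189 1
[... 682 characters left out ...]
1 200 197 196 196 193 191 191 191 191 192 193 194 192 189 186 186
0.4796 119 119 121 132 159 194 203 201 200 201 200 203 203 204 203 203 201 200 198 196 195 193 192 191 192 191 192 194
0.476 177 146 125 120 121 120 120 118 125 155 182 198 200 202 199 203 204 204 203 205 205 203 201 198 197 193 192 193
0.4724 203 204 204 204 202 181 151 127 122 121 122 122 119 120 141 172 187 187 185 186 189 193 190 194 201 203 203 197
0.4688 203 204 204 203 204 204 203 203 204 204 188 154 130 125 124 124 124 124 120 137 173 189 189 190 188 191 191 192
0.4652 204 204 204 205 206 204 205 203 204 205 204 204 204 204 203 192 160 129 127 125 125 124 124 121 127 182 193 192
cols y: [-0.274, -0.298, -0.322, -0.339]
```

>>> play_rows(
  claw=[0.9,0.9,0.9,0.9,0.9,0.9],
  delta_pos=[
    [-0.002,0.002,0.01],
    [0,0,0.015],
    [0,0,0.01],
    [0,0,0.01],
    [0,0,0.008],
    [0,0,0],
  ],
  delta_rot=[
    [0,0,0],
    [0,0,0],
    [0,0,0],
    [0,0,0],
    [0,0,0],
    [0,0,0],
  ],
)

```text
time: 30.4
ee_pos: [0.5059, -0.3019, 0.0858]
eef_rot: [0.037, 0.999, 0.0, 0.0]
ft_force: [-1.5, 0.1, 3.1]
width: 0.0216
grip_force: 12.0
```

```bash
python3 - <<'E'
from h import *
go([.5059,-.3015,.055],85.8)
s=r.read_state(); print(s["torque"].round(3),s["ft_force"].round(2))
E
```

```text
t 30.40 tcp [ 0.5059 -0.3019  0.0858] q7 2.14 w 0.0216 F [-1.5  0.1  3.1]
 dpos(tool,now) [0.0003 0.0019 0.1539] dpos(after turn) [0.0003 0.0019 0.1539] rot [ 0.      0.0001 -0.    ]
[ 0.236  0.251 -0.006] [-1.49  0.08  3.07]
```

```bash
python3 - <<'E'
from h import *
F=[]
for i in range(8):
    r.camera("side"); s=r.read_state(); F.append(np.r_[s["ft_force"],s["torque"],s["ee_pos"]*1000])
print(np.mean(F,0).round(3),np.std(F,0).round(3))
E
```

```text
[-1.12100e+00  5.25000e-01  4.51000e+00  1.97000e-01  3.42000e-01
  7.00000e-03  5.05902e+02 -3.01879e+02  8.57460e+01] [0.286 0.512 0.526 0.024 0.036 0.022 0.021 0.019 0.036]
```

>>> play_rows(
  claw=[0.9,0.9,0.9,0.9],
  delta_pos=[
    [-0.003,-0.003,0],
    [-0.002,-0.002,0.005],
    [0,0,0],
    [0,0,0],
  ],
  delta_rot=[
    [0,0,0],
    [0,0,0],
    [0,0,0],
    [0,0,0],
  ],
)

```text
time: 31.2
ee_pos: [0.507, -0.3029, 0.0854]
eef_rot: [0.037, 0.999, 0.0, 0.0]
ft_force: [-3.5, 2.4, 12.8]
width: 0.0219
grip_force: 12.0
```

```bash
cat >> h.py <<'E'
def ft(n=5):
    F=[]
    for i in range(n):
        r.camera("side"); s=r.read_state(); F.append(np.r_[s["ft_force"]*1000,s["torque"]*1000,s["ee_pos"]*1e5])
    m=np.mean(F,0); print("F",(m[:3]/1000).round(2),"T",(m[3:6]/1000).round(3),"p mm",(m[6:]/100).round(2))
E
python3 -c "
from h import *
ft()"
```

```text
F [-4.22  2.15 12.23] T [0.655 0.87  0.02 ] p mm [ 507.04 -302.88   85.43]
```

Contact came on the rim, with the vial slightly displaced in the grip and about 1 mm of y error on the first try. I'll stand the vial back on the table, re-centre and re-measure it, and approach more carefully.

>>> play_rows(
  claw=[0.9,0.9,0.9,0.9,0.9,0.9,0.9,0.9],
  delta_pos=[
    [0,0,-0.1],
    [0,0,-0.2],
    [0.0745,0.189,0],
    [0.0745,0.189,0],
    [0.0745,0.189,0],
    [0.0745,0.189,0],
    [0,0,0.1],
    [0,0,0.1],
  ],
  delta_rot=[
    [0,0,0],
    [0,0,0],
    [0,0,0],
    [0,0,0],
    [0,0,0],
    [0,0,0],
    [0,0,0],
    [0,0,0],
  ],
)

```text
time: 32.25
ee_pos: [0.4588, -0.1462, 0.1044]
eef_rot: [0.035, 0.999, 0.0, 0.001]
ft_force: [0.1, 0.1, -0.4]
width: 0.0214
grip_force: 12.0
```

>>> play_rows(
  claw=[0.9,0.9,0.9,0.9,0.9],
  delta_pos=[
    [0,0,0.1],
    [0,0,0.1],
    [0,0,0.03],
    [0,0,0],
    [0,0,0],
  ],
  delta_rot=[
    [0,0,0],
    [0,0,0],
    [0,0,0],
    [0,0,0],
    [0,0,0],
  ],
)

```text
time: 32.75
ee_pos: [0.4588, -0.1478, 0.0592]
eef_rot: [0.037, 0.999, -0.0, 0.0]
ft_force: [-0.1, -0.0, 0.6]
width: 0.0216
grip_force: 12.0
```

```bash
python3 -c "
from h import *
ft(2); go([.4588,-.1478,.044],85.8)"
```

```text
F [0.52 0.01 0.32] T [0.017 0.01  0.003] p mm [ 459.03 -147.84   59.41]
t 32.85 tcp [ 0.459  -0.1478  0.0594] q7 1.81 w 0.0219 F [ 0.3 -0.   0.5]
 dpos(tool,now) [ 0.0014 -0.0001  0.0771] dpos(after turn) [ 0.0012 -0.0001  0.0771] rot [0.     0.0005 0.    ]
```

>>> play_rows(
  claw=[0.9,0.9,0.9,0.9],
  delta_pos=[
    [0,0,0.04],
    [0,0,0.03],
    [0,0,0],
    [0,0,0],
  ],
  delta_rot=[
    [0,0,0],
    [0,0,0],
    [0,0,0],
    [0,0,0],
  ],
)

```text
time: 33.25
ee_pos: [0.4582, -0.1477, 0.0443]
eef_rot: [0.037, 0.999, -0.0, -0.0]
ft_force: [-0.4, -1.3, -0.3]
width: 0.0221
grip_force: 12.0
```

>>> play_rows(
  claw=[0.9,0.9,0.9],
  delta_pos=[
    [0,0,0.005],
    [0,0,0],
    [0,0,0],
  ],
  delta_rot=[
    [0,0,0],
    [0,0,0],
    [0,0,0],
  ],
)

```text
time: 33.55
ee_pos: [0.4585, -0.1477, 0.0436]
eef_rot: [0.037, 0.999, 0.0, 0.0]
ft_force: [-0.2, -0.6, -0.2]
width: 0.0214
grip_force: 12.0
```

```bash
python3 -c "
from h import *
ft(2)"
```

```text
F [-0.09  0.31 -0.14] T [0.04  0.006 0.003] p mm [ 458.44 -147.68   43.61]
```

>>> play_rows(
  claw=[0.9,0.9,0.9,0.9,0.9],
  delta_pos=[
    [0,0,0.006],
    [0,0,0.006],
    [0,0,0.004],
    [0,0,0],
    [0,0,0],
  ],
  delta_rot=[
    [0,0,0],
    [0,0,0],
    [0,0,0],
    [0,0,0],
    [0,0,0],
  ],
)

```text
time: 34.15
ee_pos: [0.4605, -0.1478, 0.0419]
eef_rot: [0.037, 0.999, 0.0, 0.002]
ft_force: [-0.0, 1.6, 12.9]
width: 0.0213
grip_force: 12.0
```

```bash
python3 -c "
from h import *
ft(2)"
```

```text
F [ 0.47  1.04 13.31] T [ 0.343 -0.062 -0.032] p mm [ 460.52 -147.8    41.93]
```

>>> play_rows(
  claw=[0.7,0.5,0.3,0.3,0.3,0.3,0.3,0.3],
  delta_pos=[
    [0,0,-0.003],
    [0,0,0],
    [0,0,0],
    [0,0,-0.1],
    [0,0,-0.2],
    [0,0,-0.2],
    [0,0,-0.2],
    [0,0,-0.12],
  ],
  delta_rot=[
    [0,0,0],
    [0,0,0],
    [0,0,0],
    [0,0,0],
    [0,0,0],
    [0,0,0],
    [0,0,0],
    [0,0,0],
  ],
)

```text
time: 35.05
ee_pos: [0.4589, -0.148, 0.2077]
eef_rot: [0.037, 0.999, 0.0, 0.001]
ft_force: [0.0, -0.4, -0.5]
width: 0.0603
grip_force: 0.0
```

>>> play_rows(
  claw=[0.3,0.3,0.3,0.3,0.3,0.3,0.3],
  delta_pos=[
    [-0.165,0,-0.11],
    [-0.165,0,-0.11],
    [0,0,0],
    [0,0,0],
    [0,0,0],
    [0,0,0],
    [0,0,0],
  ],
  delta_rot=[
    [0,0,0],
    [0,0,0],
    [0,0,0],
    [0,0,0],
    [0,0,0],
    [0,0,0],
    [0,0,0],
  ],
)

```text
time: 35.75
ee_pos: [0.5235, -0.1525, 0.2486]
eef_rot: [0.037, 0.999, 0.0, -0.0]
ft_force: [-0.2, -0.6, 0.0]
width: 0.0608
grip_force: 0.0
```

```bash
python3 - <<'E'
from h import *
for i in range(3):
    c=shot("wrist"); print(c["s"]["ee_pos"].round(4),R.from_quat(c["s"]["eef_rot"]).as_matrix()[:2,2].round(4)); v=vialcap(c,.4588,-.1478)
pickle.dump(c,open("w15.pkl","wb"))
go([.459,-.1478,.15],85.8)
E
```

```text
[ 0.5235 -0.1525  0.2486] [-0.0005  0.0005]
cap ellipse [ 0.4626 -0.1469] [19.91810303 19.98991394] circle [ 0.4627 -0.1468] 20.57611999511719
[ 0.5237 -0.1525  0.2488] [-0.0002  0.0005]
cap ellipse [ 0.4606 -0.1466] [19.65564728 20.004422  ] circle [ 0.4607 -0.1466] 20.491680908203126
[ 0.5238 -0.1525  0.2488] [-0.0001  0.0004]
cap ellipse [ 0.4623 -0.1469] [19.70601349 19.89491425] circle [ 0.4623 -0.1469] 20.607286071777345
t 35.90 tcp [ 0.5239 -0.1525  0.2489] q7 1.76 w 0.0610 F [-0.3 -0.1  0.1]
 dpos(tool,now) [ 0.3255 -0.0005  0.4943] dpos(after turn) [ 3.255e-01 -3.000e-04  4.943e-01] rot [ 0.0001 -0.     -0.    ]
```

>>> play_rows(
  claw=[0.3,0.3,0.3,0.3,0.3],
  delta_pos=[
    [0,0,0],
    [0,0,0],
    [0,0,0],
    [0,0,0],
    [0,0,0],
  ],
  delta_rot=[
    [0,0,0],
    [0,0,0],
    [0,0,0],
    [0,0,0],
    [0,0,0],
  ],
)

```text
time: 36.4
ee_pos: [0.5242, -0.1525, 0.2489]
eef_rot: [0.037, 0.999, 0.0, 0.0]
ft_force: [-0.5, -0.2, -0.1]
width: 0.061
grip_force: 0.0
```

```bash
python3 - <<'E'
from h import *
for i in range(3):
    c=shot("wrist"); print(c["s"]["ee_pos"].round(4),R.from_quat(c["s"]["eef_rot"]).as_matrix()[:2,2].round(4)); v=vialcap(c,.461,-.1478)
go([.4622,-.1478,.043],85.8)
E
```

```text
[ 0.5242 -0.1525  0.2489] [0.     0.0001]
cap ellipse [ 0.4614 -0.1467] [19.6535553  19.99519196] circle [ 0.4615 -0.1467] 20.717182922363282
[ 0.5242 -0.1525  0.2489] [0.     0.0001]
cap ellipse [ 0.4611 -0.1466] [19.75347748 19.95256805] circle [ 0.4611 -0.1467] 20.588323974609377
[ 0.5242 -0.1525  0.2489] [0.     0.0001]
cap ellipse [ 0.4613 -0.1467] [19.73015289 19.86873322] circle [ 0.4614 -0.1467] 20.77406158447266
t 36.55 tcp [ 0.5242 -0.1525  0.2489] q7 1.76 w 0.0608 F [-0.3  0.4  0.3]
 dpos(tool,now) [3.1070e-01 8.0000e-04 1.0295e+00] dpos(after turn) [3.1080e-01 8.0000e-04 1.0295e+00] rot [ 0. -0.  0.]
```

>>> play_rows(
  claw=[0.3,0.3,0.3,0.3,0.3,0.3],
  delta_pos=[
    [0.155,0,0.1],
    [0.156,0,0.1],
    [0,0,0.2],
    [0,0,0.15],
    [0,0,0],
    [0,0,0],
  ],
  delta_rot=[
    [0,0,0],
    [0,0,0],
    [0,0,0],
    [0,0,0],
    [0,0,0],
    [0,0,0],
  ],
)

```text
time: 37.15
ee_pos: [0.4624, -0.1481, 0.1397]
eef_rot: [0.037, 0.999, -0.0, -0.0]
ft_force: [-0.0, 0.7, 0.9]
width: 0.061
grip_force: 0.0
```

```bash
python3 - <<'E'
from h import *
go([.4622,-.1478,.043],85.8)
E
```

```text
t 37.15 tcp [ 0.4624 -0.1481  0.1397] q7 1.76 w 0.0610 F [-0.   0.7  0.9]
 dpos(tool,now) [0.0008 0.0017 0.4834] dpos(after turn) [0.0009 0.0016 0.4834] rot [-0.0001 -0.0001 -0.0001]
```

>>> play_rows(
  claw=[0.3,0.3,0.3,0.3,0.3,0.3,0.5,0.7],
  delta_pos=[
    [0,0.0015,0.15],
    [0,0,0.15],
    [0,0,0.12],
    [0,0,0.06],
    [0,0,0],
    [0,0,0],
    [0,0,0],
    [0,0,0],
  ],
  delta_rot=[
    [0,0,0],
    [0,0,0],
    [0,0,0],
    [0,0,0],
    [0,0,0],
    [0,0,0],
    [0,0,0],
    [0,0,0],
  ],
  squeeze=30,
)

```text
time: 37.95
ee_pos: [0.463, -0.1478, 0.044]
eef_rot: [0.037, 0.999, 0.0, 0.001]
ft_force: [-0.4, -0.4, 0.0]
width: 0.0518
grip_force: 0.0
```

>>> play_rows(
  claw=[0.9,0.9,0.9,0.9,0.9],
  delta_pos=[
    [0,0,0],
    [0,0,0],
    [0,0,0],
    [0,0,0],
    [0,0,0],
  ],
  delta_rot=[
    [0,0,0],
    [0,0,0],
    [0,0,0],
    [0,0,0],
    [0,0,0],
  ],
)

```text
time: 38.45
ee_pos: [0.4622, -0.1477, 0.0429]
eef_rot: [0.037, 0.999, 0.0, 0.0]
ft_force: [-0.7, 1.1, 1.0]
width: 0.0211
grip_force: 30.0
```

```bash
python3 - <<'E'
from h import *
ft(2); go([.5059,-.3018,.143],85.8)
E
```

```text
F [0.5  0.25 1.11] T [0.071 0.04  0.033] p mm [ 462.23 -147.63   42.95]
t 38.55 tcp [ 0.4622 -0.1476  0.043 ] q7 1.83 w 0.0210 F [0.3 0.  0.8]
 dpos(tool,now) [-0.2742 -0.7528 -0.5003] dpos(after turn) [-0.2743 -0.7528 -0.5002] rot [0. 0. 0.]
```

>>> play_rows(
  claw=[0.9,0.9,0.9,0.9,0.9,0.9,0.9,0.9],
  delta_pos=[
    [0,0,-0.1],
    [0,0,-0.2],
    [0,0,-0.2],
    [-0.0686,-0.1882,0],
    [-0.0686,-0.1882,0],
    [-0.0686,-0.1882,0],
    [-0.0686,-0.1882,0],
    [0,0,0.1],
  ],
  delta_rot=[
    [0,0,0],
    [0,0,0],
    [0,0,0],
    [0,0,0],
    [0,0,0],
    [0,0,0],
    [0,0,0],
    [0,0,0],
  ],
)

```text
time: 39.35
ee_pos: [0.5066, -0.3082, 0.1247]
eef_rot: [0.039, 0.999, -0.002, 0.002]
ft_force: [-0.2, 0.5, -0.6]
width: 0.0212
grip_force: 30.0
```

>>> play_rows(
  claw=[0.9,0.9,0.9,0.9,0.9,0.9],
  delta_pos=[
    [0,0,0.11],
    [0,0,0.02],
    [0,0,0],
    [0,0,0],
    [0,0,0],
    [0,0,0],
  ],
  delta_rot=[
    [0,0,0],
    [0,0,0],
    [0,0,0],
    [0,0,0],
    [0,0,0],
    [0,0,0],
  ],
)

```text
time: 39.95
ee_pos: [0.5064, -0.3019, 0.0978]
eef_rot: [0.037, 0.999, -0.0, 0.001]
ft_force: [0.8, 0.6, -0.9]
width: 0.021
grip_force: 30.0
```

```bash
python3 - <<'E'
from h import *
ft(3); go([.5059,-.3018,.088],85.8)
E
```

```text
F [ 0.19  0.47 -0.59] T [ 0.016  0.037 -0.011] p mm [ 506.18 -301.83   97.47]
t 40.10 tcp [ 0.5061 -0.3018  0.0973] q7 2.15 w 0.0214 F [-0.2  0.1  0.1]
 dpos(tool,now) [0.0011 0.0001 0.0466] dpos(after turn) [0.0011 0.0001 0.0466] rot [-0.      0.0002  0.0001]
```

>>> play_rows(
  claw=[0.9,0.9,0.9,0.9,0.9,0.9],
  delta_pos=[
    [0,0,0.02],
    [0,0,0.015],
    [0,0,0.01],
    [0,0,0.01],
    [0,0,0],
    [0,0,0],
  ],
  delta_rot=[
    [0,0,0],
    [0,0,0],
    [0,0,0],
    [0,0,0],
    [0,0,0],
    [0,0,0],
  ],
)

```text
time: 40.7
ee_pos: [0.5058, -0.3019, 0.0858]
eef_rot: [0.037, 0.999, 0.0, -0.0]
ft_force: [-0.4, 0.2, -1.0]
width: 0.0212
grip_force: 30.0
```

```bash
python3 - <<'E'
from h import *
ft(3)
E
```

```text
F [ 0.35  0.45 -0.97] T [ 0.046 -0.036  0.017] p mm [ 505.95 -301.89   85.99]
```

The vial is past the rim with no contact force. I'll go on down.

>>> play_rows(
  claw=[0.9,0.9,0.9,0.9,0.9,0.9],
  delta_pos=[
    [0,0,0.015],
    [0,0,0.015],
    [0,0,0.02],
    [0,0,0.02],
    [0,0,0],
    [0,0,0],
  ],
  delta_rot=[
    [0,0,0],
    [0,0,0],
    [0,0,0],
    [0,0,0],
    [0,0,0],
    [0,0,0],
  ],
)

```text
time: 41.45
ee_pos: [0.5058, -0.3018, 0.0718]
eef_rot: [0.037, 0.999, 0.0, -0.0]
ft_force: [1.1, 0.6, -1.0]
width: 0.021
grip_force: 30.0
```

```bash
python3 - <<'E'
from h import *
ft(3)
E
```

```text
F [-0.31  0.05 -0.21] T [0.046 0.013 0.028] p mm [ 505.94 -301.91   72.  ]
```

>>> play_rows(
  claw=[0.9,0.9,0.9,0.9,0.9,0.9,0.9],
  delta_pos=[
    [0,0,0.02],
    [0,0,0.02],
    [0,0,0.02],
    [0,0,0.015],
    [0,0,0.008],
    [0,0,0],
    [0,0,0],
  ],
  delta_rot=[
    [0,0,0],
    [0,0,0],
    [0,0,0],
    [0,0,0],
    [0,0,0],
    [0,0,0],
    [0,0,0],
  ],
)

```text
time: 42.3
ee_pos: [0.506, -0.3019, 0.0554]
eef_rot: [0.037, 0.999, -0.0, 0.0]
ft_force: [-0.0, 0.5, -0.3]
width: 0.0211
grip_force: 30.0
```

```bash
python3 - <<'E'
from h import *
ft(3)
E
```

```text
F [ 0.15  0.39 -0.24] T [ 0.02  -0.009  0.   ] p mm [ 505.99 -301.92   55.47]
```

>>> play_rows(
  claw=[0.9,0.9,0.9,0.9,0.9],
  delta_pos=[
    [0,0,0.006],
    [0,0,0.005],
    [0,0,0.003],
    [0,0,0],
    [0,0,0],
  ],
  delta_rot=[
    [0,0,0],
    [0,0,0],
    [0,0,0],
    [0,0,0],
    [0,0,0],
  ],
)

```text
time: 42.95
ee_pos: [0.5061, -0.3019, 0.053]
eef_rot: [0.037, 0.999, 0.0, 0.0]
ft_force: [-0.7, 1.3, 5.5]
width: 0.0212
grip_force: 30.0
```

```bash
python3 - <<'E'
from h import *
ft(2)
E
```

```text
F [-0.64  1.47  5.22] T [ 0.281  0.306 -0.005] p mm [ 506.15 -301.91   52.96]
```

The vial is seated: floor contact at TCP .053, so its underside is at .010. I release it and retreat.

>>> play_rows(
  claw=[0.7,0.55,0.5,0.5,0.5,0.5,0.5,0.5],
  delta_pos=[
    [0,0,-0.002],
    [0,0,0],
    [0,0,0],
    [0,0,0],
    [0,0,-0.05],
    [0,0,-0.15],
    [0,0,-0.2],
    [0,0,-0.2],
  ],
  delta_rot=[
    [0,0,0],
    [0,0,0],
    [0,0,0],
    [0,0,0],
    [0,0,0],
    [0,0,0],
    [0,0,0],
    [0,0,0],
  ],
)

```text
time: 43.85
ee_pos: [0.5055, -0.3019, 0.1748]
eef_rot: [0.037, 0.999, -0.0, -0.0]
ft_force: [0.8, -0.0, -0.5]
width: 0.0433
grip_force: 0.0
```

>>> play_rows(
  claw=[0.5,0.5,0.5,0.5,0.5,0.5,0.5],
  delta_pos=[
    [-0.165,0,-0.2],
    [-0.165,0,-0.2],
    [0,0,0],
    [0,0,0],
    [0,0,0],
    [0,0,0],
    [0,0,0],
  ],
  delta_rot=[
    [0,0,0],
    [0,0,0],
    [0,0,0],
    [0,0,0],
    [0,0,0],
    [0,0,0],
    [0,0,0],
  ],
)

```text
time: 44.55
ee_pos: [0.5685, -0.3065, 0.2494]
eef_rot: [0.037, 0.999, 0.0, -0.001]
ft_force: [-0.7, 0.0, -0.2]
width: 0.0432
grip_force: 0.0
```

```bash
python3 - <<'E'
from h import *
c=shot("wrist","fin"); s=shot("side","fin_s"); t=shot("top","fin_t"); pickle.dump((c,s,t),open("fin.pkl","wb")); print(c["s"]["time"],c["s"]["ee_pos"],c["s"]["ft_force"])
# cap of the racked vial: bright blobs on the z=.085 plane
im=rectify(c,.44,.57,-.42,-.23,.085,.0003); h=cv2.cvtColor(im,cv2.COLOR_BGR2HSV); m=((h[:,:,1]<30)&(h[:,:,2]>140)).astype(np.uint8); m=cv2.morphologyEx(m,cv2.MORPH_OPEN,np.ones((9,9)))
n,l,st,ce=cv2.connectedComponentsWithStats(m)
for k in range(1,n):
    if 2000<st[k,4]<9000: print("blob",round(.57-ce[k][1]*.0003,4),round(-.23-ce[k][0]*.0003,4),st[k,2:]*[.3,.3,.09])
for P in ([.625,-.066,.172],[.625,-.066,.12],[.635,-.066,.085]):
    u=project(s,P)[0].astype(int); print(u,s["pixels"][u[1],u[0]])
# compare side scenery with the start (moved bystanders)
_,d=pickle.load(open("shot0.pkl","rb")); D=cv2.absdiff(cv2.GaussianBlur(d["side"]["pixels"],(5,5),0),cv2.GaussianBlur(s["pixels"],(5,5),0)).max(2)
for nme,P in dict(egg=[.56,-.168,.03],vase=[.60,.31,.06],bowl=[.62,-.26,.03],stub=[.43,.27,.08],hung1=[.64,.03,.12],hung2=[.65,.124,.12],vialb=[.487,-.362,.07]).items():
    u=project(s,P)[0].astype(int); print(nme,u,D[u[1]-5:u[1]+6,u[0]-5:u[0]+6].mean().round(1))
E
```

```text
44.55 [ 0.56849617 -0.30649058  0.24940093] [-0.67711829  0.04433132 -0.17863802]
blob 0.5052 -0.301 [ 21.    21.3  362.88]
blob 0.4878 -0.3617 [ 24.6   21.   396.45]
[339 182] [159 152 140]
[337 200] [124 132 115]
[339 210] [123 131 116]
egg [336 267] 17.7
vase [250 141] 16.0
bowl [384 284] 5.5
stub [199 162] 19.0
hung1 [319 174] 15.4
hung2 [302 153] 15.3
vialb [365 336] 16.7
```

```bash
python3 -c "
from bench import r
print(r.close_job())"
```

```text
the job is handed in; nothing more can be done
None
```

The tile hangs by its hole on the free peg after standing in the block, the vial is upright and fully down in the free rack hole, and the job was handed in at about 45 s; the first try at racking the vial caught the hole's rim at about 14 N, so I stood it back on the table and regrasped it.

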